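# Load inlay tiles into the locked pressing jig

### The arm

A 7-joint arm with a two-finger parallel gripper is mounted at the origin on the work surface. World frame = base frame: x ahead of the robot, y to its left, z up, the work surface at z = 0. Lengths are in m, angles in rad, forces in N, time in s.
With the tool pointing down it reaches from about 0.425 to 0.975 m from the base axis. Payload 16.7 kg.
Tool frame: the origin (TCP) lies on the centre line of the jaws, within the pads' length; the fingertips stand 11 mm ahead of it and the grasp point (between the pads) lies 8 mm behind it; z points along the fingers, y is the line along which they close (so a half turn about z gives the same grasp; the last joint's range is limited). The gripper opens to 85 mm and grips with 20 to 120 N. Pads are 22 mm wide; open, the fingers measure 114 mm over their backs; the gripper's body (76 mm by 85 mm) begins 54 mm behind the grasp point. The pads swing forward as they close: fully open they stand 13 mm farther back than shut.
Start: joints at [1.044, 0.426, 0.074, 1.606, -0.034, 1.111, -0.067], TCP at [0.249, -0.627, 0.221] pointing down, gripper open.
Joint ranges: [-2.85, 2.85], [-0.5, 2.14], [-1.23, 1.37], [0.21, 2.46], [-1.02, 4.16], [0.16, 2.05], [-2.73, 2.73]. Speed limits (rad/s): [1.89, 1.89, 2.39, 2.39, 3.01, 3.01, 3.01].

### API

Orientations are given as a 3x3 rotation matrix whose columns are the frame's x, y, z axes.
In Python, from bench import manip, eyes, finder gives the robot as it stands.
- The arm moves only by the tool apply_moves, never from a script. Its argument "rows" is one flat list of numbers, 7 for each row, row after row: the shift along the world's x, y, z in mm, then the turn, a rotation vector about the world's x, y, z in rad, then the opening, from -1 (shut) to 1 (fully open), so that 0 is half open. A call has 1 to 12 rows; each row is the pose to reach, as a shift and turn from the pose commanded when the call began; what a row does not reach only later rows make up. A row lasts 1/12 s, in which the tool goes at most 41.7 mm and 7.16 degrees, less where a joint would pass 70% of its speed; a pose out of reach is approached as far as the arm can. A call with a gripper value outside its range is refused whole. The fingers move at their own pace and stop on an object; the grip force is fixed at half the most. Time passes only in rows, so rows that repeat a pose let the fingers close. It gives the time, the measured TCP pose, the force, the opening and the grip force at its end, in the units of the state.
- manip.get_obs(): the state, without advancing time (a new reading comes with each control period).
- eyes.capture(name): name is "scene" or "side" or "wrist"; returns a dict with "frame" (400x640x3 uint8, red, green, blue), "fx", "fy", "cx", "cy" (pixels), "T" (4x4, takes a point from camera to world coordinates). Camera axes: x right, y down, z forward; pixel columns grow to the right and rows downward; lengths in m; the calibration is good to about 2 mm. A picture is of the moment at which its call begins. There is no depth.
- manip.hand_in(): hands the job in; it is judged then, once.
Trained networks look in a picture, given as the dict that the camera call returned (one of the last four; its "shot" number tells which), for a name from the list of things; names that differ only in an ending like _2 or _b are one class to them, and where a whole thing is asked for, a point or a joint stands for the part that bears it (a point fixed in the world has none). Each returns a list of dicts, best first, with "p" (0 to 1); they miss things now and then, are a little off and sometimes report something else, mostly with a low value. They report only what shows in the picture. A call takes as long as a camera call. They do not tell look-alikes from the thing itself.
- finder.regions_of(picture, query): "mask" (400x640 bool, what is visible of it) and "bbox" ([left, top, right, bottom] in pixels, round what is visible of it).
- finder.pinpoint(picture, query): "pixel" ([column, row] in pixels: a listed point, or the origin of a listed thing).
The state is a dict: "clock": time; "q": joint angles; "joint_vel": joint speeds; "tau": joint torques, N m; "eef_pos": TCP position; "orientation": TCP orientation; "ft_force": force on the tool from outside, world axes, zero at the start; "torque": the same for the moment, N m; "finger_gap": opening from 0.0 (shut) to 1.0 (fully open); "finger_force": force on a finger pad.
Only numpy, scipy, OpenCV 4.12 (cv2) and the standard library are available. Lean on these libraries where they do the work, as an engineer would, in place of code of your own. Each camera call takes 0.05 s, during which the arm holds its last target. There are 200 camera calls.

### The job

Open the inlay jig: pull its index plunger up, twist it into the rest notch so that it stays up by itself, and draw the carriage fully out by its red handle. Lay every inlay tile on the bench, decorated face up, into a pocket of its own and press it fully down so that it sits level, then push the carriage fully home and twist the plunger back so that it drops and locks the carriage. Leave the glue tub and the figurine undisturbed.

Things in the scene. Friction and masses are not known exactly. Their poses are not given: they have to be found in the camera images.
- plunger (a joint): lift of the sprung plunger, m: 0 down (carriage locked), 0.030 upper stop; spring pulls down 6 N at 0, 12 N at 0.02. Its cross pin rides in a brass collar: when down, its slot keeps the turn under 0.2 rad; above 0.017 it turns freely over the land; past 1.15 rad is the rest notch: floor holds it at 0.012, a 4 mm wall stops it turning back until lifted above 0.017 again
- plunger_turn (a joint): turn of the plunger's T-handle about the vertical, rad, counter-clockwise seen from above, range -0.1 to 1.38: 0 = over the slot, where the plunger can drop; 1.17 to 1.38 = over the rest notch. It turns easily once lifted
- plunger_grip (a point): centre of the plunger's T-handle, a level black bar with yellow ends, 70 mm long, 14 x 14 mm thick, centre 121 mm above the table when down. The point's y axis runs along the bar (along the jig's y at turn 0), z up along the turning axis. The brass collar's top lies 32 mm below the bar's centre when down
- carriage (a joint): how far the carriage is drawn out, m: 0 home under the three hold-down fingers, 0.1 fully out at its stop. It slides along the jig's -x with 2 N of friction and stays where it is left. Locked at 0 while the plunger is down; if out, a dropped plunger blocks its way home. Tiles not pressed down strike the hold-down fingers
- carriage_grip (a point): point on the carriage's red upright handle, a tab 14 mm thick (along x), 36 mm wide (along y), its top 90 mm and this point 70 mm above the table; x and y axes as the jig's. It moves with the carriage
- jig: fixed jig, plywood base 216 x 360 x 12 mm, dark back fence. Origin at table level under the middle pocket's centre when home; its -x (towards the robot) is the way the carriage draws out, y runs along the pockets. The hold-down fingers reach over the home row to 20 mm on the -x side of the origin, tops 63 mm above the table. The plunger stands at y +144 mm (collar top 89 mm high)
- tile0: inlaid wooden tile, a flat block 64 x 46 x 16 mm, about 50 g, origin at the centre of its underside, x along the 64 mm side, z up out of its decorated face. May be absent
- tile1: inlaid wooden tile, a flat block 64 x 46 x 16 mm, about 50 g, origin at the centre of its underside, x along the 64 mm side, z up out of its decorated face. May be absent
- tile2: inlaid wooden tile, a flat block 64 x 46 x 16 mm, about 50 g, origin at the centre of its underside, x along the 64 mm side, z up out of its decorated face. May be absent
- pocket0 (a point): pocket 0 of the carriage, 52 (x) by 70 mm (y), moves with it, axes as the jig's; tiles lie with their long side along y. This point, 28 mm above the table, is where the underside of a pressed tile comes. Rim 10 mm above it. The pocket's cork pad starts 6 mm above it and slides down stiffly (12 N plus damping, stays where left): press the tile's top about 15 N until it stands 6 mm over the rim
- pocket1 (a point): pocket 1 of the carriage, 52 (x) by 70 mm (y), moves with it, axes as the jig's; tiles lie with their long side along y. This point, 28 mm above the table, is where the underside of a pressed tile comes. Rim 10 mm above it. The pocket's cork pad starts 6 mm above it and slides down stiffly (12 N plus damping, stays where left): press the tile's top about 15 N until it stands 6 mm over the rim
- pocket2 (a point): pocket 2 of the carriage, 52 (x) by 70 mm (y), moves with it, axes as the jig's; tiles lie with their long side along y. This point, 28 mm above the table, is where the underside of a pressed tile comes. Rim 10 mm above it. The pocket's cork pad starts 6 mm above it and slides down stiffly (12 N plus damping, stays where left): press the tile's top about 15 N until it stands 6 mm over the rim
- glue_tub: yellow glue tub, 90 mm across, 130 mm high, standing behind to one side of the jig; leave it alone
- figurine: small turned wooden figurine, 70 mm across its foot, 155 mm high, standing behind to one side of the jig; leave it alone
Mind the look-alikes: they are no part of the job. What is shaped like the tile2 but blue or orange is not meant.

How it is judged:
By the outcome, as a careful person would: the job done as asked, in the order asked, and still so for the second after the job is handed in, with the robot touching nothing.
Of tile0, tile1, tile2 only 2 to 3 are there at a start; the rules pass over those that are not, and their reading is None.
At some moment in a run one of tile0, tile1, tile2 may be knocked a few centimetres aside while the robot is not near it.
Once in a run the grip may slacken for a moment while it holds something.
It also fails if it takes over 210 s, if anything falls off the work surface, if the arm or the gripper's body presses on something with over 40 N, if the wrist force passes 120 N, or if a joint passes its speed limit or range.

## Working session

There is one attempt and no reset: what is moved stays moved. The work goes in short steps, Python scripts to look and compute and a tool call to move; the robot and the scene stay as the last step left them, time stands still between calls to the robot, and variables do not carry over. Pictures are saved under pics/ and viewed, at most 14 in all, crops included, and the job is handed in when it is done.

Besides the shell and the picture viewer there is one more tool, called by a JSON object that holds its "method" and its "body". apply_moves: Moves the arm, as the interface text tells. Its arguments: {"type":"object","properties":{"rows":{"type":"array","items":{"type":"number"}}},"required":["rows"]}

```bash
mkdir -p pics; ls; cat > h.py <<'E'
import numpy as np, cv2
from bench import manip, eyes, finder
def ray(c,px):
    d=np.array([(px[0]-c["cx"])/c["fx"],(px[1]-c["cy"])/c["fy"],1.0]); T=np.array(c["T"]); return T[:3,3],T[:3,:3]@d
def onz(c,px,z):
    o,d=ray(c,px); return o+d*(z-o[2])/d[2]
def proj(c,p):
    T=np.array(c["T"]); q=T[:3,:3].T@(np.array(p)-T[:3,3]); return np.array([c["fx"]*q[0]/q[2]+c["cx"],c["fy"]*q[1]/q[2]+c["cy"]])
def save(c,n,crop=None,s=1):
    f=c["frame"][:,:,::-1]
    if crop: f=f[crop[1]:crop[3],crop[0]:crop[2]]
    cv2.imwrite("pics/"+n,cv2.resize(f,None,fx=s,fy=s,interpolation=cv2.INTER_CUBIC))
E
python3 - <<'E'
from h import *
np.set_printoptions(precision=3,suppress=True)
o=manip.get_obs(); print(o["clock"],o["eef_pos"],o["orientation"],o["ft_force"],o["finger_gap"])
H={"plunger_grip":.121,"carriage_grip":.07,"jig":0,"tile0":0,"tile1":0,"tile2":0,"pocket0":.028,"pocket1":.028,"pocket2":.028,"glue_tub":0,"figurine":0}
for n in["scene","side"]:
    c=eyes.capture(n); save(c,n+"0.png"); print(n,np.array(c["T"])[:3,3])
    for k,z in H.items():
        for d in finder.pinpoint(c,k)[:4]:
            if d["p"]>.2: print(k,round(d["p"],2),np.round(d["pixel"]),onz(c,d["pixel"],z))
E
```

```text
pics
0.0 [ 0.249 -0.627  0.22 ] [[ 0.929  0.369 -0.001]
 [ 0.369 -0.929  0.001]
 [-0.    -0.001 -1.   ]] [-0.405  0.161 -0.747] 1.0006037514159092
scene [ 1.106 -0.447  0.598]
plunger_grip 0.68 [392. 187.] [0.628 0.15  0.121]
carriage_grip 0.76 [276. 248.] [ 0.585 -0.136  0.07 ]
jig 0.81 [337. 248.] [0.603 0.013 0.   ]
tile0 0.71 [159. 297.] [ 0.489 -0.354  0.   ]
tile0 0.67 [345. 170.] [0.356 0.262 0.   ]
tile0 0.64 [440. 185.] [0.588 0.414 0.   ]
tile0 0.57 [382. 177.] [0.452 0.321 0.   ]
tile1 0.71 [159. 297.] [ 0.489 -0.354  0.   ]
tile1 0.67 [345. 170.] [0.356 0.262 0.   ]
tile1 0.64 [440. 185.] [0.588 0.414 0.   ]
tile1 0.57 [382. 177.] [0.452 0.321 0.   ]
tile2 0.71 [159. 297.] [ 0.489 -0.354  0.   ]
tile2 0.67 [345. 170.] [0.356 0.262 0.   ]
tile2 0.64 [440. 185.] [0.588 0.414 0.   ]
tile2 0.57 [382. 177.] [0.452 0.321 0.   ]
pocket0 0.68 [335. 240.] [0.605 0.005 0.028]
pocket0 0.61 [366. 230.] [0.625 0.083 0.028]
pocket1 0.68 [335. 240.] [0.605 0.005 0.028]
pocket1 0.61 [366. 230.] [0.625 0.083 0.028]
pocket2 0.68 [335. 240.] [0.605 0.005 0.028]
pocket2 0.61 [366. 230.] [0.6
[... 674 characters left out ...]
9.] [0.456 0.304 0.   ]
tile1 0.61 [291. 328.] [0.348 0.271 0.   ]
tile2 0.94 [162. 305.] [0.585 0.417 0.   ]
tile2 0.8 [244. 309.] [0.456 0.304 0.   ]
tile2 0.61 [291. 328.] [0.348 0.271 0.   ]
pocket0 0.81 [297. 215.] [0.609 0.001 0.028]
pocket0 0.77 [320. 206.] [ 0.593 -0.078  0.028]
pocket0 0.68 [272. 225.] [0.617 0.085 0.028]
pocket1 0.81 [297. 215.] [0.609 0.001 0.028]
pocket1 0.77 [320. 206.] [ 0.593 -0.078  0.028]
pocket1 0.68 [272. 225.] [0.617 0.085 0.028]
pocket2 0.81 [297. 215.] [0.609 0.001 0.028]
pocket2 0.77 [320. 206.] [ 0.593 -0.078  0.028]
pocket2 0.68 [272. 225.] [0.617 0.085 0.028]
glue_tub 0.62 [186. 253.] [0.706 0.292 0.   ]
figurine 0.56 [333. 178.] [ 0.72 -0.28  0.  ]
```

View pics/scene0.png

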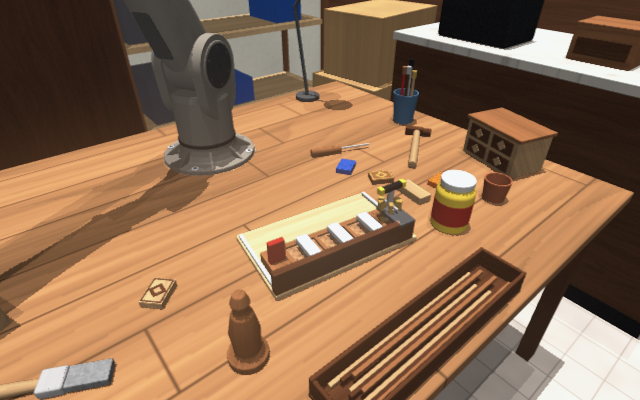

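View pics/side0.png

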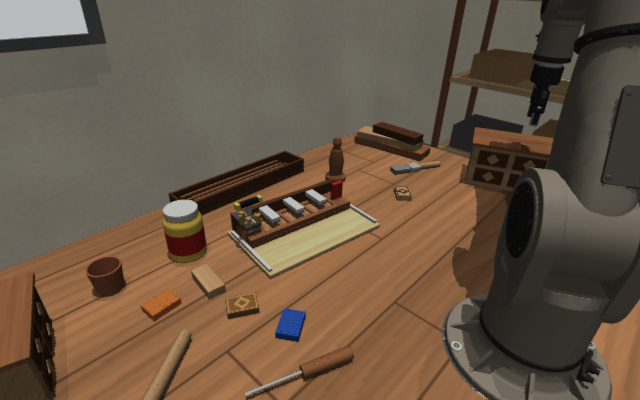

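Scene: decorated tiles at (158,292) and (382,177). There is a plain wood block at (413,190), which could be an overturned tile. The look-alikes are blue (346,166) and orange (435,182). In the side view the tiles are at (402,192) and (241,304), the plain block at (208,280), orange at (160,304) and blue at (291,324). I'll take a close crop to check.

```bash
python3 - <<'E'
from h import *
import cv2
a=cv2.imread("pics/scene0.png");b=cv2.imread("pics/side0.png")
f=lambda i,x,y,w,h:cv2.resize(i[y:y+h,x:x+w],(390,290),interpolation=cv2.INTER_CUBIC)
cv2.imwrite("pics/crop0.png",np.vstack([np.hstack([f(a,360,150,100,75),f(b,130,250,133,100)]),np.hstack([f(a,110,260,100,75),f(b,220,170,133,100)])]))
E
```

```text
(no output)
```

View pics/crop0.png

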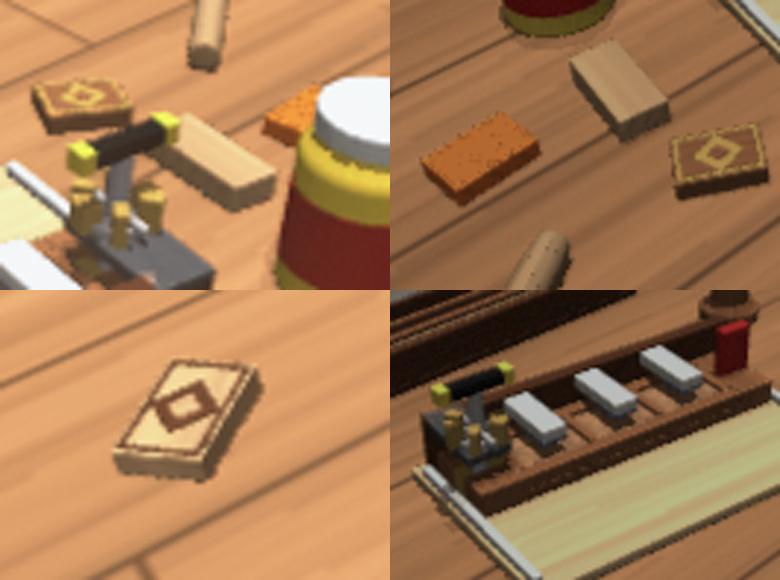

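```bash
python3 - <<'E'
from h import *
np.set_printoptions(precision=3,suppress=True)
s=eyes.capture("side"); c=eyes.capture("scene")
P=[onz(s,p,.016) for p in [(191.4,269.7),(206.1,263.1),(224.5,285.2),(208.5,293.1)]]
print("plain",[p[:2] for p in P],[np.linalg.norm(P[i]-P[(i+1)%4]) for i in range(4)],np.mean(P,0))
for cam in(s,c):
    for d in finder.regions_of(cam,"tile0")[:6]:
        if d["p"]<.2: continue
        ys,xs=np.nonzero(d["mask"])
        W=np.array([onz(cam,(x,y),.012)[:2] for x,y in zip(xs,ys)]).astype(np.float32)
        print(round(d["p"],2),d["bbox"],cv2.minAreaRect(W))
E
```

```text
plain [array([0.624, 0.323]), array([0.62 , 0.286]), array([0.528, 0.299]), array([0.532, 0.337])] [np.float64(0.03662697595245945), np.float64(0.09334984793258698), np.float64(0.03800979272046524), np.float64(0.09313992869637638)] [0.576 0.311 0.016]
0.79 [226.2, 292.2, 258.5, 318.5] ((0.45806658267974854, 0.30531150102615356), (0.06413048505783081, 0.06089308485388756), 60.56307601928711)
0.72 [142.7, 286.7, 179.2, 319.4] ((0.5800328254699707, 0.4196454584598541), (0.06099962443113327, 0.07101286202669144), 4.318348407745361)
0.64 [274.9, 309.7, 302.2, 340.2] ((0.348631888628006, 0.27004027366638184), (0.04864656925201416, 0.07535383850336075), 33.474205017089844)
0.45 [392.5, 186.1, 413.1, 201.0] ((0.48321256041526794, -0.3452935218811035), (0.05403003841638565, 0.09151837974786758), 44.623046875)
0.71 [368.1, 169.7, 396.0, 183.2] ((0.4620867073535919, 0.3032428026199341), (0.07370717078447342, 0.06939399242401123), 59.76759338378906)
0.61 [139.1, 278.7, 175.6, 309.7] ((0.48810261487960815, -0.350968599319458), (0.056487832218408585, 0.0771331861615181), 44.566280364990234)
0.6 [430.4, 172.8, 440.6, 189.8] ((0.570232093334198, 0.4152860641479492), (0.02478184551000595, 0.07889672368764877), 13.655793190002441)
0.6 [335.5, 159.3, 354.5, 177.1] ((0.35275793075561523, 0.26638567447662354), (0.051210105419158936, 0.08870601654052734), 32.958499908447266)
```

Measured, the plain block is 93x37 mm, so it's an offcut and not a tile. That leaves two tiles: A near (0.487,-0.35) and B near (0.459,0.305). Moving over the jig now.

{"method": "apply_moves", "body": {"rows": [205, 430, 130, 0, 0, 1.045, 1, 205, 430, 130, 0, 0, 1.045, 1, 205, 430, 130, 0, 0, 1.045, 1, 205, 430, 130, 0, 0, 1.045, 1, 205, 430, 130, 0, 0, 1.045, 1, 205, 430, 130, 0, 0, 1.045, 1, 205, 430, 130, 0, 0, 1.045, 1, 205, 430, 130, 0, 0, 1.045, 1, 205, 430, 130, 0, 0, 1.045, 1, 205, 430, 130, 0, 0, 1.045, 1, 205, 430, 130, 0, 0, 1.045, 1, 205, 430, 130, 0, 0, 1.045, 1]}}

```text
clock: 2.4
eef_pos: [0.4548, -0.1947, 0.3519]
orientation: [[0.146, 0.989, 0.001], [0.989, -0.146, -0.0], [-0.0, 0.001, -1.0]]
ft_force: [0.6, -0.9, -0.4]
finger_gap: 0.999
finger_force: 0.0
```

{"method": "apply_moves", "body": {"rows": [90, 220, 0, 0, 0, 0, 1, 90, 220, 0, 0, 0, 0, 1, 90, 220, 0, 0, 0, 0, 1, 90, 220, 0, 0, 0, 0, 1, 90, 220, 0, 0, 0, 0, 1, 90, 220, 0, 0, 0, 0, 1, 90, 220, 0, 0, 0, 0, 1]}}

```text
clock: 2.98
eef_pos: [0.545, 0.0292, 0.3507]
orientation: [[0.14, 0.99, 0.001], [0.99, -0.14, 0.002], [0.003, 0.0, -1.0]]
ft_force: [-0.9, 1.2, -0.5]
finger_gap: 0.997
finger_force: 0.0
```

```bash
python3 - <<'E'
from h import *
np.set_printoptions(precision=3,suppress=True)
o=manip.get_obs(); print(o["clock"],o["eef_pos"],o["orientation"],o["ft_force"],o["q"])
c=eyes.capture("wrist"); save(c,"w1.png"); print(c["T"])
H={"plunger_grip":.121,"carriage_grip":.07,"jig":0,"pocket0":.028,"tile0":0}
for k,z in H.items():
        for d in finder.pinpoint(c,k)[:4]:
            if d["p"]>.2: print(k,round(d["p"],2),np.round(d["pixel"]),onz(c,d["pixel"],z))
E
```

```text
2.9833 [0.545 0.029 0.351] [[ 0.14   0.99   0.001]
 [ 0.99  -0.14   0.002]
 [ 0.003  0.    -1.   ]] [-0.865  1.188 -0.488] [ 0.342  0.162 -0.579  1.696  0.089  1.309 -0.395]
[[ 0.99  -0.136 -0.038  0.554]
 [-0.141 -0.952 -0.27   0.099]
 [ 0.     0.273 -0.962  0.504]
 [ 0.     0.     0.     1.   ]]
plunger_grip 0.87 [376.  64.] [0.631 0.152 0.121]
carriage_grip 0.66 [361. 263.] [ 0.588 -0.142  0.07 ]
jig 0.86 [360. 166.] [0.611 0.007 0.   ]
pocket0 0.77 [362. 168.] [0.612 0.009 0.028]
pocket0 0.66 [364. 122.] [0.623 0.083 0.028]
pocket0 0.62 [356. 214.] [ 0.594 -0.069  0.028]
tile0 0.9 [176.  24.] [0.352 0.269 0.   ]
tile0 0.52 [317. 343.] [ 0.482 -0.356  0.   ]
tile0 0.21 [364. 170.] [0.618 0.001 0.   ]
```

View pics/w1.png

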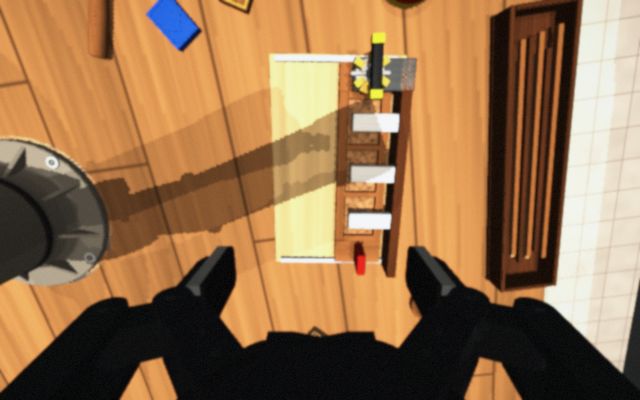

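```bash
python3 - <<'E'
from h import *
np.set_printoptions(precision=4,suppress=True)
c=eyes.capture("wrist"); f=c["frame"].astype(int)
# base left edge: white-ish rails: leftmost columns per row
def a(p,q,z):
    A,B=onz(c,p,z),onz(c,q,z); v=A-B; print(A[:2],B[:2],np.linalg.norm(v),-np.arctan2(v[0],v[1]))
hsv=cv2.cvtColor(c["frame"],cv2.COLOR_RGB2HSV)
m=cv2.inRange(hsv,(24,150,120),(34,255,255)); n,l,s,ct=cv2.connectedComponentsWithStats(m)
o=[i for i in range(1,n) if s[i,4]>25]; print(s[o],ct[o])
E=[]
for y in range(80,250,4):
    r=f[y,255:300]; d=r[:,1]-0; g=np.diff(r[:,1]); E.append((255+int(np.argmax(g)),y))
E=np.array(E); k=np.polyfit(E[:,1],E[:,0],1); r=E[:,0]-np.polyval(k,E[:,1]); E=E[abs(r)<2]; k=np.polyfit(E[:,1],E[:,0],1)
a((np.polyval(k,60),60),(np.polyval(k,260),260),.012)
m=cv2.inRange(hsv,(0,200,120),(5,255,255))|cv2.inRange(hsv,(174,200,120),(180,255,255)); n,l,s,ct=cv2.connectedComponentsWithStats(m)
o=[i for i in range(1,n) if s[i,4]>25]; print(s[o],ct[o])
E
```

```text
[[371  23  14  12 156]
 [382  49   7   9  39]
 [354  52   9   9  49]
 [381  69   7  10  46]
 [353  71  10  13  58]
 [369  81  14  11 136]] [[377.609   28.6282]
 [384.3077  52.8974]
 [357.9184  55.551 ]
 [383.4783  73.5435]
 [358.7586  77.1207]
 [375.3676  85.7132]]
[0.4851 0.1883] [ 0.4321 -0.1541] 0.3464651932482724 -0.15359539275008566
[[357 249   9  20 150]] [[361.3267 258.86  ]]
```

{"method": "apply_moves", "body": {"rows": [88, 126, -140, 0, 0, -0.006, 1, 88, 126, -140, 0, 0, -0.006, 1, 88, 126, -140, 0, 0, -0.006, 1, 88, 126, -140, 0, 0, -0.006, 1, 88, 126, -140, 0, 0, -0.006, 1, 88, 126, -140, 0, 0, -0.006, 1, 88, 126, -140, 0, 0, -0.006, 1]}}

```text
clock: 3.92
eef_pos: [0.6314, 0.1491, 0.2085]
orientation: [[0.152, 0.988, -0.004], [0.988, -0.152, 0.0], [-0.0, -0.004, -1.0]]
ft_force: [0.0, -0.4, 1.3]
finger_gap: 1.002
finger_force: 0.0
```

```bash
python3 - <<'E'
from h import *
np.set_printoptions(precision=4,suppress=True)
c=eyes.capture("wrist"); o=manip.get_obs(); print(o["eef_pos"],o["orientation"][:,1] if hasattr(o["orientation"],"shape") else o["orientation"],o["ft_force"])
save(c,"w2.png")
hsv=cv2.cvtColor(c["frame"],cv2.COLOR_RGB2HSV)
m=cv2.inRange(hsv,(24,150,100),(34,255,255)); n,l,s,ct=cv2.connectedComponentsWithStats(m)
for i in range(1,n):
    if s[i,4]>60: print(s[i],ct[i],onz(c,ct[i],.126))
for d in finder.pinpoint(c,"plunger_grip")[:2]: print(d["p"],d["pixel"],onz(c,d["pixel"],.121))
E
```

```text
[0.6318 0.1481 0.2102] [ 0.9881 -0.1536 -0.0013] [-0.4457 -1.0619  0.6752]
[ 339    0   88   80 1023] [366.5337  53.4027] [0.6823 0.2589 0.126 ]
[312 162  16  10  79] [320.3924 166.2152] [0.6354 0.1806 0.126 ]
[314 233  15  10 108] [320.963  237.6481] [0.6262 0.1174 0.126 ]
0.64 [318.5, 199.2] [0.6292 0.1514 0.121 ]
```

{"method": "apply_moves", "body": {"rows": [-1, 1, -40, 0, 0, 0, 1, -1, 1, -80, 0, 0, 0, 1, -1, 1, -96, 0, 0, 0, 1, -1, 1, -96, 0, 0, 0, 0.2, -1, 1, -96, 0, 0, 0, -1, -1, 1, -96, 0, 0, 0, -1, -1, 1, -96, 0, 0, 0, -1, -1, 1, -96, 0, 0, 0, -1, -1, 1, -96, 0, 0, 0, -1, -1, 1, -96, 0, 0, 0, -1]}}

```text
clock: 4.85
eef_pos: [0.6316, 0.1498, 0.1161]
orientation: [[0.154, 0.988, 0.002], [0.988, -0.154, 0.0], [0.001, 0.002, -1.0]]
ft_force: [-2.3, -1.6, 11.2]
finger_gap: 0.117
finger_force: 58.8
```

{"method": "apply_moves", "body": {"rows": [0, 0, 8, 0, 0, 0, -1, 0, 0, 16, 0, 0, 0, -1, 0, 0, 22, 0, 0, 0, -1, 0, 0, 24, 0, 0, 0, -1, 0, 0, 24, 0, 0, 0, -1]}}

```text
clock: 5.27
eef_pos: [0.6309, 0.1495, 0.139]
orientation: [[0.154, 0.988, -0.0], [0.988, -0.154, 0.0], [0.0, -0.0, -1.0]]
ft_force: [3.0, 1.7, -14.4]
finger_gap: 0.104
finger_force: 58.4
```

{"method": "apply_moves", "body": {"rows": [0, 0, 0, 0, 0, 0.12, -1, 0, 0, 0, 0, 0, 0.24, -1, 0, 0, 0, 0, 0, 0.36, -1, 0, 0, 0, 0, 0, 0.48, -1, 0, 0, 0, 0, 0, 0.6, -1, 0, 0, 0, 0, 0, 0.72, -1, 0, 0, 0, 0, 0, 0.84, -1, 0, 0, 0, 0, 0, 0.96, -1, 0, 0, 0, 0, 0, 1.08, -1, 0, 0, 0, 0, 0, 1.2, -1, 0, 0, 0, 0, 0, 1.28, -1, 0, 0, 0, 0, 0, 1.28, -1]}}

```text
clock: 6.27
eef_pos: [0.6294, 0.1486, 0.1373]
orientation: [[-0.904, 0.427, -0.004], [0.427, 0.904, -0.001], [0.003, -0.003, -1.0]]
ft_force: [-5.3, -2.5, -12.6]
finger_gap: 0.103
finger_force: 58.7
```

{"method": "apply_moves", "body": {"rows": [0, 0, -5, 0, 0, 0, -1, 0, 0, -9, 0, 0, 0, -1, 0, 0, -11, 0, 0, 0, -1, 0, 0, -11, 0, 0, 0, -1]}}

```text
clock: 6.6
eef_pos: [0.63, 0.1488, 0.1283]
orientation: [[-0.901, 0.434, -0.002], [0.434, 0.901, -0.002], [0.001, -0.003, -1.0]]
ft_force: [-13.5, -7.5, 11.0]
finger_gap: 0.104
finger_force: 70.7
```

{"method": "apply_moves", "body": {"rows": [0, 0, -11, 0, 0, 0, 0.2, 0, 0, -11, 0, 0, 0, 0.2, 0, 0, -11, 0, 0, 0, 0.2, 0, 0, -11, 0, 0, 0, 0.2, 0, 0, 25, 0, 0, 0, 0.2, 0, 0, 60, 0, 0, 0, 0.2, 0, 0, 80, 0, 0, 0, 0.2, 0, 0, 80, 0, 0, 0, 0.2]}}

```text
clock: 7.27
eef_pos: [0.633, 0.1512, 0.2134]
orientation: [[-0.902, 0.431, 0.007], [0.431, 0.902, 0.002], [-0.005, 0.005, -1.0]]
ft_force: [-0.2, 0.4, -0.3]
finger_gap: 0.602
finger_force: 0.0
```

```bash
python3 - <<'E'
from h import *
np.set_printoptions(precision=4,suppress=True)
c=eyes.capture("wrist"); o=manip.get_obs(); print(o["eef_pos"],o["q"],o["ft_force"],o["finger_gap"])
hsv=cv2.cvtColor(c["frame"],cv2.COLOR_RGB2HSV)
m=cv2.inRange(hsv,(24,150,100),(34,255,255)); n,l,s,ct=cv2.connectedComponentsWithStats(m)
for i in range(1,n):
    if s[i,4]>60: print(s[i],ct[i],onz(c,ct[i],.138))
s=eyes.capture("side"); f=s["frame"][150:260,190:360,::-1]
w=c["frame"][100:340,200:440,::-1]
cv2.imwrite("pics/p3.png",np.hstack([cv2.resize(w,(330,330)),cv2.resize(f,(460,330))]))
E
```

```text
[0.6323 0.1505 0.2109] [ 0.3001  0.5326 -0.8844  1.6368  0.4404  1.1789  0.4387] [ 0.0698 -0.0579  0.052 ] 0.5942381568119673
[ 430  159   79   83 1239] [454.2333 187.4399] [0.6676 0.2575 0.138 ]
[307 160  15  13  87] [314.8506 164.2989] [0.601  0.1628 0.138 ]
[308 234  15   9 119] [314.7899 238.2017] [0.6587 0.1348 0.138 ]
```

View pics/p3.png

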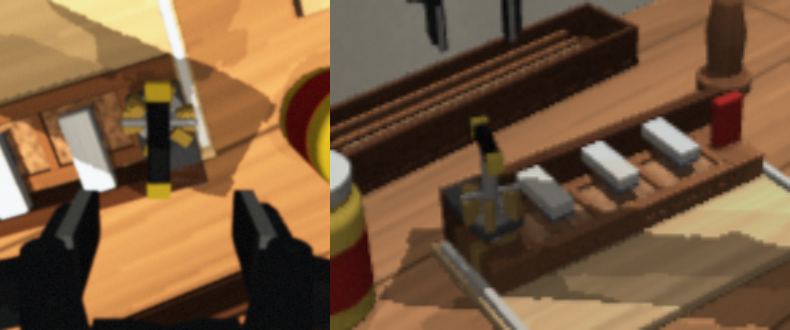

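Plunger is up in the rest notch, measured turn about 1.275. The red handle is next.

{"method": "apply_moves", "body": {"rows": [-45, -290, -10, 0, 0, -1.283, 0.6, -45, -290, -10, 0, 0, -1.283, 0.6, -45, -290, -10, 0, 0, -1.283, 0.6, -45, -290, -10, 0, 0, -1.283, 0.6, -45, -290, -10, 0, 0, -1.283, 0.6, -45, -290, -10, 0, 0, -1.283, 0.6, -45, -290, -10, 0, 0, -1.283, 0.6, -45, -290, -10, 0, 0, -1.283, 0.6, -45, -290, -10, 0, 0, -1.283, 0.6, -45, -290, -10, 0, 0, -1.283, 0.6, -45, -290, -10, 0, 0, -1.283, 0.6, -45, -290, -10, 0, 0, -1.283, 0.6]}}

```text
clock: 8.37
eef_pos: [0.5856, -0.1403, 0.197]
orientation: [[0.159, 0.987, -0.001], [0.987, -0.159, 0.0], [0.0, -0.001, -1.0]]
ft_force: [0.1, -0.2, -0.6]
finger_gap: 0.797
finger_force: 0.0
```

```bash
python3 - <<'E'
from h import *
np.set_printoptions(precision=4,suppress=True)
c=eyes.capture("wrist"); o=manip.get_obs(); print(o["eef_pos"],o["orientation"],o["q"],o["ft_force"])
hsv=cv2.cvtColor(c["frame"],cv2.COLOR_RGB2HSV)
m=cv2.inRange(hsv,(0,180,100),(5,255,255))|cv2.inRange(hsv,(174,180,100),(180,255,255)); n,l,s,ct=cv2.connectedComponentsWithStats(m)
for i in range(1,n):
    if s[i,4]>60: print(s[i],ct[i],onz(c,ct[i],.085))
for k,z in {"carriage_grip":.07,"pocket0":.028,"jig":0}.items():
  for d in finder.pinpoint(c,k)[:3]: print(k,d["p"],d["pixel"],onz(c,d["pixel"],z))
E
```

```text
[ 0.5857 -0.1402  0.1971] [[ 0.1554  0.9878 -0.001 ]
 [ 0.9879 -0.1554  0.0002]
 [ 0.0001 -0.001  -1.    ]] [ 0.5906  0.3887 -0.587   1.7684  0.243   1.0584 -0.2384] [ 0.5912  0.3511 -0.2553]
[316 173  12  14 144] [321.3264 179.5903] [ 0.5882 -0.1264  0.085 ]
[316 199  13   9  74] [322.9865 203.5946] [ 0.586  -0.1499  0.085 ]
carriage_grip 0.69 [323.6, 188.0] [ 0.5886 -0.1384  0.07  ]
pocket0 0.84 [319.9, 37.9] [0.608  0.0052 0.028 ]
pocket0 0.61 [320.1, 119.9] [ 0.5955 -0.0732  0.028 ]
pocket0 0.19 [274.6, 328.1] [ 0.4925 -0.3288  0.028 ]
jig 0.66 [322.1, 43.9] [0.6104 0.0056 0.    ]
jig 0.61 [276.6, 329.3] [ 0.4859 -0.3537  0.    ]
```

{"method": "apply_moves", "body": {"rows": [2, 2, -40, 0, 0, 0, 0, 2, 2, -80, 0, 0, 0, 0, 2, 2, -115, 0, 0, 0, 0, 2, 2, -121, 0, 0, 0, 0, 2, 2, -121, 0, 0, 0, -1, 2, 2, -121, 0, 0, 0, -1, 2, 2, -121, 0, 0, 0, -1, 2, 2, -121, 0, 0, 0, -1, 2, 2, -121, 0, 0, 0, -1]}}

```text
clock: 9.32
eef_pos: [0.5873, -0.1381, 0.0786]
orientation: [[0.156, 0.988, -0.001], [0.988, -0.156, -0.0], [-0.001, -0.001, -1.0]]
ft_force: [-9.6, 3.0, -0.7]
finger_gap: 0.109
finger_force: 58.6
```

{"method": "apply_moves", "body": {"rows": [-10, 1.5, 0, 0, 0, 0, -1, -20, 3.1, 0, 0, 0, 0, -1, -32, 5, 0, 0, 0, 0, -1, -44, 6.8, 0, 0, 0, 0, -1, -56, 8.7, 0, 0, 0, 0, -1, -68, 10.5, 0, 0, 0, 0, -1, -80, 12.4, 0, 0, 0, 0, -1, -90, 13.9, 0, 0, 0, 0, -1, -96, 14.9, 0, 0, 0, 0, -1, -100, 15.5, 0, 0, 0, 0, -1, -101, 15.6, 0, 0, 0, 0, -1, -101, 15.6, 0, 0, 0, 0, -1]}}

```text
clock: 10.32
eef_pos: [0.4881, -0.1229, 0.0784]
orientation: [[0.156, 0.988, 0.004], [0.988, -0.156, -0.001], [-0.0, 0.004, -1.0]]
ft_force: [3.1, 1.2, 7.0]
finger_gap: 0.108
finger_force: 63.6
```

{"method": "apply_moves", "body": {"rows": [-2, 0.3, 0, 0, 0, 0, -1, -4, 0.6, 0, 0, 0, 0, -1, -4, 0.6, 0, 0, 0, 0, -1]}}

```text
clock: 10.57
eef_pos: [0.4876, -0.1227, 0.0789]
orientation: [[0.156, 0.988, 0.011], [0.988, -0.156, -0.001], [0.001, 0.011, -1.0]]
ft_force: [24.8, -3.3, -11.7]
finger_gap: 0.105
finger_force: 58.4
```

{"method": "apply_moves", "body": {"rows": [2, 0, 0, 0, 0, 0, 0, 2, 0, 0, 0, 0, 0, 0.3, 2, 0, 0, 0, 0, 0, 0.3, 2, 0, 40, 0, 0, 0, 1, 2, 0, 80, 0, 0, 0, 1, 2, 0, 120, 0, 0, 0, 1, 2, -40, 140, 0, 0, 0, 1, 0, -80, 140, 0, 0, 0, 1, 0, -120, 140, 0, 0, 0, 1, 0, -160, 140, 0, 0, 0, 1, 0, -200, 140, 0, 0, 0, 1, 0, -228, 140, 0, 0, 0, 1]}}

```text
clock: 11.57
eef_pos: [0.4813, -0.3539, 0.2168]
orientation: [[0.159, 0.987, -0.001], [0.987, -0.159, -0.001], [-0.001, -0.001, -1.0]]
ft_force: [0.3, 0.1, -0.9]
finger_gap: 0.997
finger_force: 0.0
```

```bash
cat > tile.py <<'E'
from h import *
import sys
np.set_printoptions(precision=4,suppress=True)
def tile(c,near):
    for d in finder.pinpoint(c,"tile0")[:5]:
        p=onz(c,d["pixel"],0); print("pp",round(d["p"],2),d["pixel"],p)
    for d in finder.regions_of(c,"tile0")[:5]:
        m=d["mask"].astype(np.uint8); ys,xs=np.nonzero(m)
        W=np.array([onz(c,(x,y),.016)[:2] for x,y in zip(xs,ys)]).astype(np.float32)
        print("rg",round(d["p"],2),d["bbox"],cv2.minAreaRect(W))
E
python3 - <<'E'
from tile import *
c=eyes.capture("wrist"); o=manip.get_obs(); print(o["clock"],o["eef_pos"],o["orientation"],o["q"])
tile(c,None); save(c,"w4.png")
E
```

```text
11.6167 [ 0.4804 -0.3586  0.2163] [[ 0.1633  0.9866 -0.0012]
 [ 0.9866 -0.1633 -0.002 ]
 [-0.0021 -0.0008 -1.    ]] [ 0.9306  0.3489 -0.4983  1.7598  0.189   1.0801  0.204 ]
pp 0.93 [324.5, 170.4] [ 0.4866 -0.351   0.    ]
rg 0.67 [294.6, 144.1, 356.9, 199.3] ((0.4880358576774597, -0.3501974046230316), (0.047946490347385406, 0.06498308479785919), 43.52471923828125)
```

View pics/w4.png

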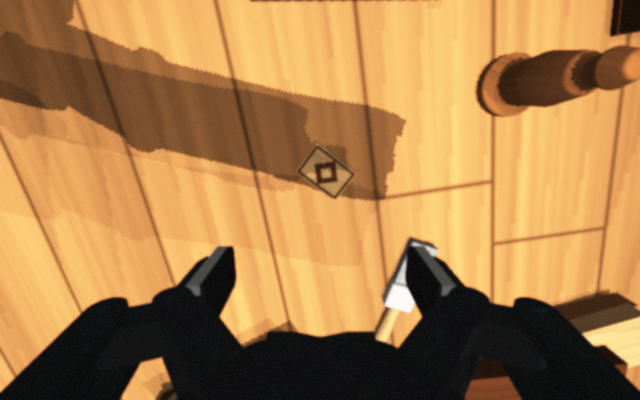

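Wrist view: tile A is at (325,170), decorated face up. The brush at (400,275) and the figurine at (500,85) are clear of it.

{"method": "apply_moves", "body": {"rows": [7, 8, -40, 0, 0, 0.12, 1, 7, 8, -80, 0, 0, 0.24, 1, 7, 8, -110, 0, 0, 0.36, 1, 7, 8, -140, 0, 0, 0.48, 1, 7, 8, -140, 0, 0, 0.6, 1, 7, 8, -140, 0, 0, 0.72, 1, 7, 8, -140, 0, 0, 0.84, 1, 7, 8, -140, 0, 0, 0.919, 1, 7, 8, -140, 0, 0, 0.919, 1, 7, 8, -140, 0, 0, 0.919, 1]}}

```text
clock: 12.55
eef_pos: [0.4899, -0.3413, 0.077]
orientation: [[-0.689, 0.725, -0.0], [0.725, 0.689, 0.0], [0.0, 0.0, -1.0]]
ft_force: [-0.4, 0.3, -0.3]
finger_gap: 1.001
finger_force: 0.0
```

{"method": "apply_moves", "body": {"rows": [-3, -9, -20, 0, 0, 0, 1, -3, -9, -45, 0, 0, 0, 1, -3, -9, -60, 0, 0, 0, 1, -3, -9, -62, 0, 0, 0, 1, -3, -9, -62, 0, 0, 0, 1, -3, -9, -62, 0, 0, 0, -1, -3, -9, -62, 0, 0, 0, -1, -3, -9, -62, 0, 0, 0, -1, -3, -9, -62, 0, 0, 0, -1, -3, -9, -62, 0, 0, 0, -1]}}

```text
clock: 13.38
eef_pos: [0.4872, -0.3513, 0.0153]
orientation: [[-0.69, 0.724, 0.001], [0.724, 0.69, -0.001], [-0.001, -0.0, -1.0]]
ft_force: [0.2, -1.2, 0.3]
finger_gap: 0.299
finger_force: 0.0
```

{"method": "apply_moves", "body": {"rows": [0, 0, 0, 0, 0, 0, -1, 0, 0, 0, 0, 0, 0, -1, 0, 0, 0, 0, 0, 0, -1]}}

```text
clock: 13.63
eef_pos: [0.487, -0.3512, 0.0148]
orientation: [[-0.69, 0.724, 0.0], [0.724, 0.69, -0.0], [-0.0, 0.0, -1.0]]
ft_force: [-0.1, 0.3, 0.2]
finger_gap: -0.002
finger_force: 0.0
```

```bash
python3 - <<'E'
from tile import *
c=eyes.capture("wrist"); o=manip.get_obs(); print(o["clock"],o["eef_pos"],o["finger_gap"],o["finger_force"])
s=eyes.capture("scene"); tile(s,0)
cv2.imwrite("pics/p5.png",np.hstack([cv2.resize(c["frame"][130:370,160:480,::-1],(400,300)),cv2.resize(s["frame"][230:350,90:250,::-1],(400,300))]))
E
```

```text
13.6833 [ 0.4869 -0.3512  0.0147] 0.0016197121106939982 0.0
pp 0.94 [158.9, 297.2] [ 0.4898 -0.3535  0.    ]
pp 0.71 [345.7, 169.3] [0.3527 0.2676 0.    ]
pp 0.61 [442.2, 186.3] [0.5964 0.4135 0.    ]
pp 0.56 [380.9, 178.8] [0.4583 0.3094 0.    ]
rg 0.97 [141.5, 281.2, 174.9, 309.2] ((0.49283847212791443, -0.35314321517944336), (0.05376575142145157, 0.07431390881538391), 45.056663513183594)
rg 0.7 [369.9, 168.7, 386.9, 182.4] ((0.46015071868896484, 0.28740909695625305), (0.0436706580221653, 0.06696814298629761), 48.949134826660156)
rg 0.51 [334.6, 160.2, 353.9, 178.3] ((0.35739240050315857, 0.26078665256500244), (0.04684745520353317, 0.0869494304060936), 33.067665100097656)
```

View pics/p5.png

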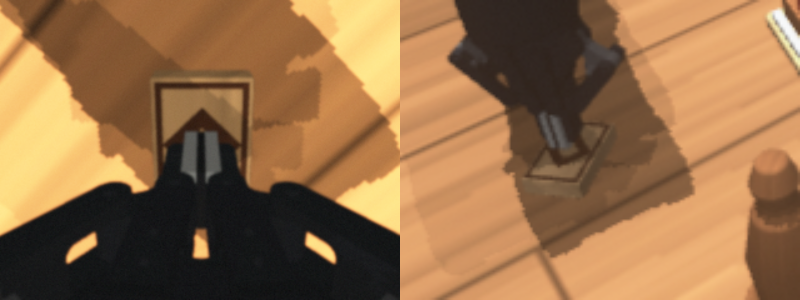

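```bash
python3 - <<'E'
from tile import *
c=eyes.capture("wrist"); o=manip.get_obs(); R=np.array(o["orientation"]);p=np.array(o["eef_pos"])
for k in(-.03,-.02,-.01,0,.011): print(k,proj(c,p+R[:,2]*k))
tile(c,0); print(R[:,0])
for d in finder.regions_of(c,"tile0")[:1]: 
  m=d["mask"]; print(np.nonzero(m.any(1))[0][[0,-1]])
  save(c,"w6.png",(240,130,400,250),5)
E
```

```text
-0.03 [319.6734 270.4908]
-0.02 [319.7048 260.4759]
-0.01 [319.7324 251.6863]
0 [319.7569 243.9099]
0.011 [319.7807 236.3297]
pp 0.97 [321.1, 236.9] [ 0.4889 -0.352   0.    ]
rg 0.9 [278.9, 186.1, 363.8, 273.2] ((0.4818172752857208, -0.3445321321487427), (0.04559619724750519, 0.05303221940994263), 43.604637145996094)
[-0.6903  0.7235  0.0001]
[186 273]
```

View pics/w6.png

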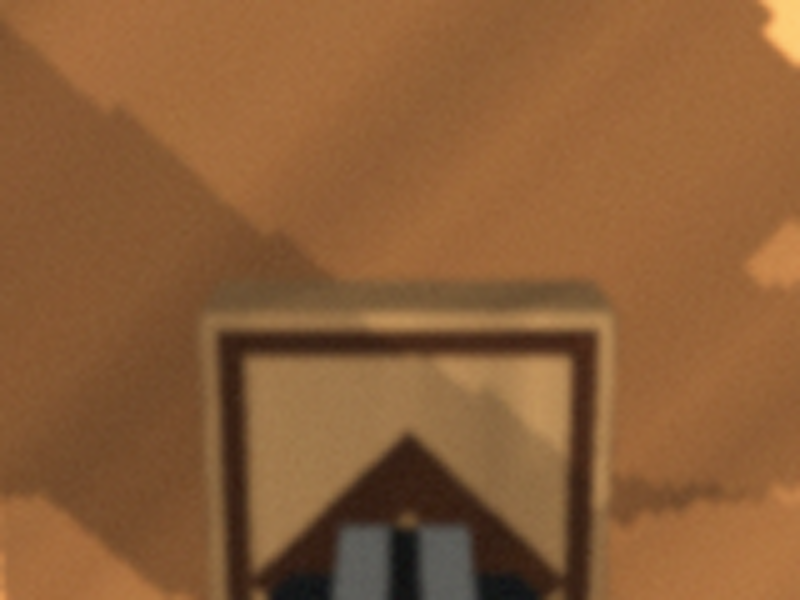

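{"method": "apply_moves", "body": {"rows": [0, 0, 20, 0, 0, 0, -1, 0, 0, 25, 0, 0, 0, 0.6, 0, 0, 25, 0, 0, 0, 0.6, 0, 0, 25, 0, 0, 0, 0.6, 0, 0, 25, 0, 0, 0, 0.6, 0, 0, 5, 0, 0, 0, 0.6, 0, 0, -2, 0, 0, 0, 0.6, 0, 0, -5, 0, 0, 0, 0.6, 0, 0, -5, 0, 0, 0, 0.6]}}

```text
clock: 14.78
eef_pos: [0.4864, -0.3506, 0.0086]
orientation: [[-0.691, 0.723, -0.002], [0.723, 0.691, 0.001], [0.002, -0.0, -1.0]]
ft_force: [-0.3, -0.5, -0.6]
finger_gap: 0.794
finger_force: 0.0
```

```bash
python3 - <<'E'
from tile import *
c=eyes.capture("wrist"); o=manip.get_obs(); print(o["eef_pos"],o["ft_force"],o["finger_gap"])
s=eyes.capture("scene");
cv2.imwrite("pics/p7.png",np.hstack([cv2.resize(c["frame"][130:370,160:480,::-1],(400,300)),cv2.resize(s["frame"][230:350,90:250,::-1],(400,300),interpolation=cv2.INTER_CUBIC)]))
E
```

```text
[ 0.4868 -0.3509  0.0093] [-0.0023 -0.209  -0.1581] 0.7993285266778741
```

View pics/p7.png

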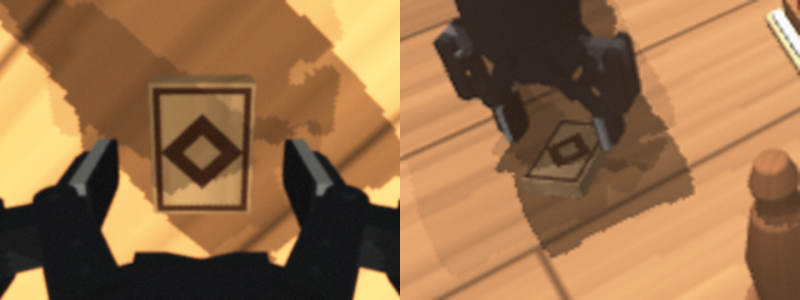

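{"method": "apply_moves", "body": {"rows": [0, 0, -4, 0, 0, 0, 0.6, 0, 0, -4, 0, 0, 0, 0.2, 0, 0, -4, 0, 0, 0, -0.1, 0, 0, -4, 0, 0, 0, -0.3, 0, 0, -4, 0, 0, 0, -0.3]}}

```text
clock: 15.3
eef_pos: [0.487, -0.3512, 0.0059]
orientation: [[-0.69, 0.724, 0.0], [0.724, 0.69, -0.0], [-0.0, -0.0, -1.0]]
ft_force: [-0.1, 0.9, 0.6]
finger_gap: 0.351
finger_force: 0.0
```

```bash
python3 - <<'E'
from tile import *
c=eyes.capture("wrist"); o=manip.get_obs(); print(o["eef_pos"],o["ft_force"],o["finger_gap"])
save(c,"w8.png",(160,130,480,370),2)
E
```

```text
[ 0.487  -0.3512  0.0059] [-0.4117  0.2246  0.7292] 0.3504034783839665
```

View pics/w8.png

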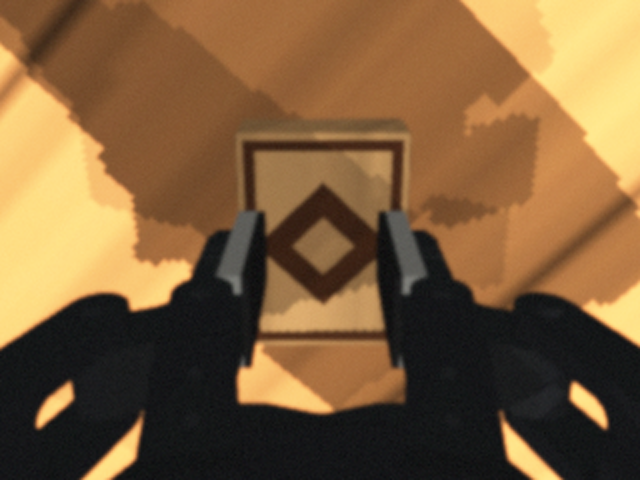

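{"method": "apply_moves", "body": {"rows": [0, 0, 0, 0, 0, 0, 0.5, 0, 0, 0, 0, 0, 0, 0.5, 0, 0, 0, 0, 0, 0, 0.5, 0, 0, -4, 0, 0, 0, 0.5, 0, 0, -8, 0, 0, 0, 0.5, 0, 0, -10, 0, 0, 0, 0.5, 0, 0, -10, 0, 0, 0, 0.5]}}

```text
clock: 15.93
eef_pos: [0.4866, -0.3509, -0.0051]
orientation: [[-0.69, 0.723, -0.001], [0.723, 0.69, 0.001], [0.001, -0.0, -1.0]]
ft_force: [-1.0, -0.3, 0.8]
finger_gap: 0.75
finger_force: 0.0
```

```bash
python3 - <<'E'
from tile import *
c=eyes.capture("wrist"); o=manip.get_obs(); R=np.array(o["orientation"]);p=np.array(o["eef_pos"]);print(p,o["ft_force"],o["finger_gap"])
# tip position via shut picture geometry: pixel (321,235), TCP z .0147 : relative to current camera (rigid), shift p
for k in(-.02,-.015,-.01,-.005,0,.005,.011): print(k,proj(c,p+R[:,2]*k),proj(c,p+R[:,2]*k+R[:,0]*.011))
s=eyes.capture("side"); v=eyes.capture("scene")
cv2.imwrite("pics/p9.png",np.hstack([cv2.resize(c["frame"][130:370,160:480,::-1],(400,300)),cv2.resize(v["frame"][260:320,120:200,::-1],(400,300),interpolation=cv2.INTER_CUBIC)]))
E
```

```text
[ 0.4867 -0.351  -0.0047] [ 0.1996  0.185  -0.1775] 0.7517546252857181
-0.02 [319.8348 261.056 ] [319.8068 241.2984]
-0.015 [319.8457 256.4987] [319.8188 237.2856]
-0.01 [319.8559 252.2208] [319.8301 233.5236]
-0.005 [319.8655 248.1972] [319.8406 229.9895]
0 [319.8745 244.4059] [319.8506 226.6633]
0.005 [319.8831 240.8274] [319.86   223.5272]
0.011 [319.8927 236.7896] [319.8705 219.9924]
```

View pics/p9.png

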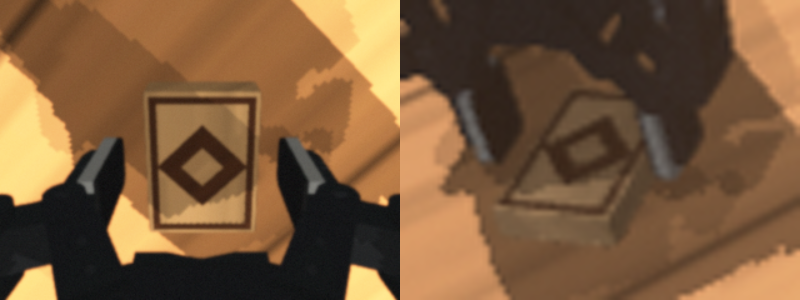

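{"method": "apply_moves", "body": {"rows": [0, 0, -2, 0, 0, 0, 0.5, 0, 0, -2, 0, 0, 0, -1, 0, 0, -2, 0, 0, 0, -1, 0, 0, -2, 0, 0, 0, -1, 0, 0, -2, 0, 0, 0, -1, 0, 0, -2, 0, 0, 0, -1, 0, 0, -2, 0, 0, 0, -1]}}

```text
clock: 16.67
eef_pos: [0.487, -0.3512, -0.006]
orientation: [[-0.69, 0.723, -0.0], [0.723, 0.69, -0.0], [-0.0, -0.0, -1.0]]
ft_force: [-1.8, 0.9, 4.4]
finger_gap: 0.515
finger_force: 61.7
```

{"method": "apply_moves", "body": {"rows": [0, 0, 15, 0, 0, 0, -1, 0, 0, 40, 0, 0, 0, -1, 0, 0, 75, 0, 0, 0, -1, 0, 0, 115, 0, 0, 0, -1, 0, 20, 150, 0, 0, -0.1, -1, 0, 50, 170, 0, 0, -0.22, -1, 0, 80, 190, 0, 0, -0.34, -1, 0, 110, 195, 0, 0, -0.46, -1, 0, 145, 195, 0, 0, -0.58, -1, 0, 180, 195, 0, 0, -0.7, -1, 0, 215, 195, 0, 0, -0.82, -1, 3, 240, 195, 0, 0, -0.913, -1]}}

```text
clock: 17.67
eef_pos: [0.4894, -0.1081, 0.19]
orientation: [[0.155, 0.988, 0.001], [0.988, -0.155, -0.0], [-0.0, 0.001, -1.0]]
ft_force: [1.0, -0.4, -0.8]
finger_gap: 0.52
finger_force: 66.1
```

```bash
python3 - <<'E'
from tile import *
c=eyes.capture("wrist"); o=manip.get_obs(); print(o["eef_pos"],np.array(o["orientation"])[:,1],o["ft_force"],o["finger_gap"],o["finger_force"])
save(c,"w10.png")
print(np.array([proj(c,(x,y,.0)) for x,y in [(.5,-.05)]]))
for cam in (c,eyes.capture("scene"),eyes.capture("side")):
  for k,z in {"pocket0":.028,"carriage_grip":.07}.items():
    for d in finder.pinpoint(cam,k)[:4]: print(k,round(d["p"],2),d["pixel"],onz(cam,d["pixel"],z))
E
```

```text
[ 0.4903 -0.1037  0.1903] [ 0.9872 -0.1593  0.0015] [ 0.4935  7.3735 -1.2558] 0.5129282447201777 66.11181378364563
[[321.9271 127.4763]]
pocket0 0.7 [321.6, 134.1] [ 0.4986 -0.0558  0.028 ]
pocket0 0.7 [323.3, 54.4] [0.5122 0.0206 0.028 ]
carriage_grip 0.76 [319.5, 205.7] [ 0.4859 -0.1219  0.07  ]
pocket0 0.74 [282.1, 226.0] [ 0.4882 -0.0572  0.028 ]
pocket0 0.74 [314.0, 216.1] [0.5054 0.0239 0.028 ]
pocket0 0.61 [341.7, 206.5] [0.5181 0.1019 0.028 ]
carriage_grip 0.62 [256.6, 219.7] [ 0.4796 -0.1163  0.07  ]
pocket0 0.95 [341.1, 221.9] [ 0.4976 -0.059   0.028 ]
pocket0 0.76 [292.8, 242.6] [0.5226 0.0983 0.028 ]
pocket0 0.68 [317.6, 233.6] [0.5053 0.0262 0.028 ]
pocket0 0.28 [245.0, 195.4] [0.7952 0.0371 0.028 ]
carriage_grip 0.79 [361.7, 200.2] [ 0.4882 -0.1328  0.07  ]
carriage_grip 0.2 [244.7, 308.0] [0.3987 0.3385 0.07  ]
```

View pics/w10.png

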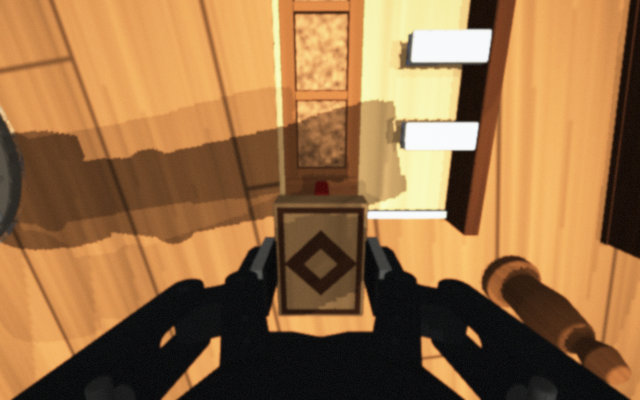

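```bash
python3 - <<'E'
from tile import *
c=eyes.capture("wrist"); o=manip.get_obs(); print(o["eef_pos"],np.array(o["orientation"])[:,1],o["ft_force"])
g=cv2.cvtColor(c["frame"],cv2.COLOR_RGB2HSV)
import itertools
for d in finder.regions_of(c,"pocket0")[:3]: print(d["p"],d["bbox"],d["mask"].sum())
save(c,"w11.png",(270,0,370,200),3)
np.save("w11.npy",c["T"])
R=np.array(o["orientation"]);p=np.array(o["eef_pos"])
print([proj(c,p+R[:,0]*a+R[:,1]*b+np.array([0,0,.01])) for a,b in((.032,-.023),(.032,.023),(-.032,.023),(-.032,-.023))])
E
```

```text
[ 0.4898 -0.112   0.1887] [ 0.9885 -0.1515 -0.0003] [-0.5888 -0.1328 -0.588 ]
0.87 [278.6, 2.1, 361.0, 199.2] 15674
[array([276.753 , 195.0113]), array([365.844 , 194.9415]), array([361.0903, 301.8848]), array([281.4694, 301.9505])]
```

View pics/w11.png

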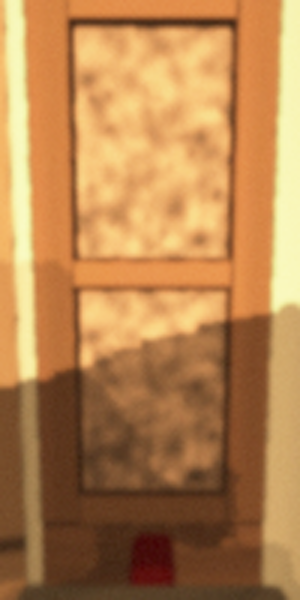

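```bash
python3 - <<'E'
from tile import *
c=eyes.capture("wrist"); c["T"]=np.load("w11.npy")
for q in ([(293.7,6.7),(348.7,6.7),(348.7,86.3),(293.7,86.3)],[(295.7,95.7),(345.7,95.7),(345.7,164),(295.7,164)]):
    P=np.array([onz(c,p,.038) for p in q]); print(P.mean(0),np.linalg.norm(P[0]-P[1]),np.linalg.norm(P[1]-P[2]), np.arctan2(*(P[1]-P[0])[[1,0]]))
c=eyes.capture("wrist"); o=manip.get_obs(); R=np.array(o["orientation"]);p=np.array(o["eef_pos"]);print(p)
for q in finder.regions_of(c,"tile0")[:1]:
    print(q["bbox"])
P=np.array([onz(c,q,p[2]+.022) for q in [(278,205),(365,205),(362,315),(280,315)]])
print((P-p)@R,((P-p)@R).mean(0))
E
```

```text
[0.5105 0.0206 0.038 ] 0.050774856832453384 0.06872620382818025 -0.15278904515640773
[ 0.4983 -0.0557  0.038 ] 0.04987413430763528 0.06848301276486973 -0.1528072337864962
[ 0.4899 -0.1115  0.1886]
[273.6, 195.1, 366.9, 315.1]
[[ 0.0303 -0.0207 -0.022 ]
 [ 0.0303  0.0208 -0.022 ]
 [-0.0315  0.0218 -0.022 ]
 [-0.0315 -0.0222 -0.022 ]] [-0.0006 -0.0001 -0.022 ]
```

{"method": "apply_moves", "body": {"rows": [8, 35, 0, 0, 0, 0, -1, 8, 56, -10, 0, 0, 0, -1, 8, 56, -40, 0, 0, 0, -1, 8, 56, -75, 0, 0, 0, -1, 8, 56, -105, 0, 0, 0, -1, 8, 56, -127, 0, 0, 0, -1, 8, 56, -127, 0, 0, 0, -1, 8, 56, -127, 0, 0, 0, -1]}}

```text
clock: 19.03
eef_pos: [0.4975, -0.0548, 0.0614]
orientation: [[0.15, 0.989, -0.002], [0.989, -0.15, 0.001], [0.0, -0.002, -1.0]]
ft_force: [0.1, 0.1, -0.3]
finger_gap: 0.516
finger_force: 66.1
```

{"method": "apply_moves", "body": {"rows": [0, -0.5, -12, 0, 0, 0, -1, 0, -0.5, -22, 0, 0, 0, -1, 0, -0.5, -27, 0, 0, 0, -1, 0, -0.5, -30, 0, 0, 0, -1, 0, -0.5, -32, 0, 0, 0, -1, 0, -0.5, -32, 0, 0, 0, -1]}}

```text
clock: 19.53
eef_pos: [0.4979, -0.0557, 0.0296]
orientation: [[0.15, 0.989, -0.0], [0.989, -0.15, 0.0], [0.0, -0.0, -1.0]]
ft_force: [-0.3, -0.3, -1.1]
finger_gap: 0.514
finger_force: 66.2
```

{"method": "apply_moves", "body": {"rows": [0, 0, -1, 0, 0, 0, -1, 0, 0, -2, 0, 0, 0, -1, 0, 0, -2, 0, 0, 0, -1]}}

```text
clock: 19.78
eef_pos: [0.4982, -0.0557, 0.028]
orientation: [[0.151, 0.989, 0.0], [0.989, -0.151, -0.0], [-0.0, 0.001, -1.0]]
ft_force: [0.9, 0.5, -0.7]
finger_gap: 0.52
finger_force: 66.3
```

{"method": "apply_moves", "body": {"rows": [0, 0, 0, 0, 0, 0, 0, 0, 0, 0, 0, 0, 0, 0.4, 0, 0, 0, 0, 0, 0, 0.4, 0, 0, 25, 0, 0, 0, 0.4, 0, 0, 45, 0, 0, 0, 0.4, 0, 0, 45, 0, 0, 0, -1, 0, 0, 45, 0, 0, 0, -1, 0, 0, 45, 0, 0, 0, -1, 0, 0, 45, 0, 0, 0, -1, 0, 0, 45, 0, 0, 0, -1, 0, 0, 45, 0, 0, 0, -1, 0, 0, 45, 0, 0, 0, -1]}}

```text
clock: 20.78
eef_pos: [0.4977, -0.0556, 0.0723]
orientation: [[0.15, 0.989, -0.001], [0.989, -0.15, 0.0], [0.0, -0.001, -1.0]]
ft_force: [-0.2, 0.4, 0.2]
finger_gap: -0.003
finger_force: 0.0
```

```bash
python3 - <<'E'
from tile import *
c=eyes.capture("wrist"); o=manip.get_obs(); R=np.array(o["orientation"]);p=np.array(o["eef_pos"]);print(p,o["ft_force"],o["finger_gap"],o["clock"])
tile(c,0)
s=eyes.capture("side")
cv2.imwrite("pics/p12.png",np.hstack([cv2.resize(c["frame"][60:360,140:500,::-1],(400,333)),cv2.resize(s["frame"][180:280,280:400,::-1],(400,333),interpolation=cv2.INTER_CUBIC)]))
E
```

```text
[ 0.4978 -0.0556  0.0724] [ 0.4353 -0.5006 -0.5365] 0.0002318116705937273 20.8333
pp 0.56 [319.9, 223.6] [ 0.4946 -0.0702  0.    ]
rg 0.9 [284.9, 179.8, 357.2, 268.8] ((0.4961085915565491, -0.06633023172616959), (0.07480236887931824, 0.0545339435338974), 81.31864166259766)
```

View pics/p12.png

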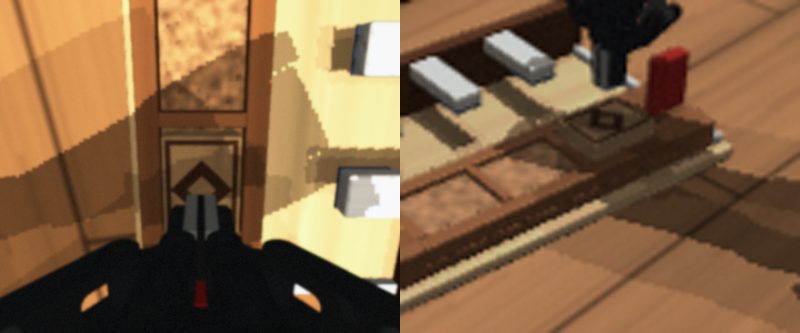

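The side view shows tile A sitting level in pocket 0, proud of the rim. Next I press it. The picture allowance is used up, so from here I rely on numbers.

{"method": "apply_moves", "body": {"rows": [0, 0, -15, 0, 0, 0, -1, 0, 0, -22, 0, 0, 0, -1, 0, 0, -25, 0, 0, 0, -1, 0, 0, -27, 0, 0, 0, -1, 0, 0, -27, 0, 0, 0, -1]}}

```text
clock: 21.4
eef_pos: [0.4978, -0.0555, 0.0455]
orientation: [[0.15, 0.989, -0.001], [0.989, -0.15, 0.0], [0.0, -0.001, -1.0]]
ft_force: [-0.0, 0.5, 0.1]
finger_gap: -0.002
finger_force: 0.0
```

{"method": "apply_moves", "body": {"rows": [0, 0, -1, 0, 0, 0, -1, 0, 0, -2, 0, 0, 0, -1, 0, 0, -3, 0, 0, 0, -1, 0, 0, -4, 0, 0, 0, -1, 0, 0, -4, 0, 0, 0, -1]}}

```text
clock: 21.82
eef_pos: [0.4979, -0.0557, 0.0416]
orientation: [[0.151, 0.989, -0.0], [0.989, -0.151, -0.0], [-0.0, -0.0, -1.0]]
ft_force: [0.2, 0.2, 0.0]
finger_gap: -0.001
finger_force: 0.0
```

{"method": "apply_moves", "body": {"rows": [0, 0, -1, 0, 0, 0, -1, 0, 0, -2, 0, 0, 0, -1, 0, 0, -3, 0, 0, 0, -1, 0, 0, -4, 0, 0, 0, -1, 0, 0, -4, 0, 0, 0, -1]}}

```text
clock: 22.23
eef_pos: [0.4983, -0.0557, 0.038]
orientation: [[0.151, 0.989, 0.001], [0.989, -0.151, -0.0], [-0.0, 0.001, -1.0]]
ft_force: [-1.0, -1.2, 6.3]
finger_gap: -0.002
finger_force: 2.9
```

{"method": "apply_moves", "body": {"rows": [0, 0, -0.5, 0, 0, 0, -1, 0, 0, -1, 0, 0, 0, -1, 0, 0, -1.5, 0, 0, 0, -1, 0, 0, -2, 0, 0, 0, -1, 0, 0, -2.5, 0, 0, 0, -1, 0, 0, -3, 0, 0, 0, -1, 0, 0, -3, 0, 0, 0, -1]}}

```text
clock: 22.82
eef_pos: [0.4984, -0.0557, 0.0351]
orientation: [[0.151, 0.989, 0.001], [0.989, -0.151, -0.0], [-0.0, 0.001, -1.0]]
ft_force: [-2.1, -1.3, 9.3]
finger_gap: -0.002
finger_force: 4.5
```

{"method": "apply_moves", "body": {"rows": [0, 0, -0.5, 0, 0, 0, -1, 0, 0, -1, 0, 0, 0, -1, 0, 0, -1.5, 0, 0, 0, -1, 0, 0, -2, 0, 0, 0, -1, 0, 0, -2.5, 0, 0, 0, -1, 0, 0, -3, 0, 0, 0, -1, 0, 0, -3.5, 0, 0, 0, -1, 0, 0, -3.5, 0, 0, 0, -1]}}

```text
clock: 23.48
eef_pos: [0.5003, -0.056, 0.0331]
orientation: [[0.151, 0.989, 0.004], [0.989, -0.151, -0.001], [-0.0, 0.004, -1.0]]
ft_force: [-1.3, -2.0, 32.5]
finger_gap: 0.002
finger_force: 16.3
```

{"method": "apply_moves", "body": {"rows": [0, 0, 20, 0, 0, 0, -1, 0, 0, 60, 0, 0, 0, -1, 0, 0, 100, 0, 0, 0, 0, -5, 40, 130, 0, 0, 0, 1, -10, 80, 150, 0, 0, 0, 1, -15, 120, 170, 0, 0, 0, 1, -20, 160, 180, 0, 0, 0, 1, -25, 200, 180, 0, 0, 0, 1, -30, 240, 180, 0, 0, 0, 1, -35, 280, 180, 0, 0, 0, 1, -38, 320, 180, 0, 0, 0, 1, -39, 350, 180, 0, 0, 0, 1]}}

```text
clock: 24.48
eef_pos: [0.4581, 0.2965, 0.2114]
orientation: [[0.15, 0.989, 0.001], [0.989, -0.15, 0.0], [0.0, 0.001, -1.0]]
ft_force: [1.2, -0.4, 0.0]
finger_gap: 1.004
finger_force: 0.0
```

{"method": "apply_moves", "body": {"rows": [0, 0, 0, 0, 0, 0, 1, 0, 0, 0, 0, 0, 0, 1]}}

```text
clock: 24.65
eef_pos: [0.4578, 0.2968, 0.211]
orientation: [[0.146, 0.989, -0.001], [0.989, -0.146, 0.001], [0.001, -0.001, -1.0]]
ft_force: [0.4, -0.3, -0.3]
finger_gap: 1.002
finger_force: 0.0
```

```bash
python3 - <<'E'
from tile import *
c=eyes.capture("wrist"); o=manip.get_obs(); print(o["clock"],o["eef_pos"],np.array(o["orientation"])[:,1],o["q"])
tile(c,None)
E
```

```text
24.7 [0.4585 0.2949 0.2108] [ 0.9889 -0.1486 -0.0008] [ 0.0255  0.3356 -0.8618  1.8679  0.2886  1.0691 -1.099 ]
pp 0.9 [323.7, 167.0] [0.4628 0.3058 0.    ]
pp 0.9 [244.8, 207.6] [0.3512 0.2673 0.    ]
pp 0.59 [414.6, 53.7] [0.5852 0.4205 0.    ]
rg 0.9 [393.1, 15.7, 441.4, 88.5] ((0.5824686884880066, 0.420335054397583), (0.05045768991112709, 0.06517904996871948), 5.332865238189697)
rg 0.76 [296.1, 138.2, 350.9, 203.9] ((0.46195149421691895, 0.3055374026298523), (0.06571946293115616, 0.04819111526012421), 60.13271713256836)
rg 0.76 [213.9, 180.4, 276.0, 235.7] ((0.3553497791290283, 0.27031439542770386), (0.050619110465049744, 0.06421167403459549), 31.13809585571289)
```

{"method": "apply_moves", "body": {"rows": [4, 10, -40, 0, 0, -0.12, 0.5, 4, 10, -80, 0, 0, -0.24, 0.5, 4, 10, -120, 0, 0, -0.36, 0.5, 4, 10, -145, 0, 0, -0.371, 0.5, 4, 10, -150, 0, 0, -0.371, 0.5, 4, 10, -150, 0, 0, -0.371, 0.5, 4, 10, -150, 0, 0, -0.371, 0.5]}}

```text
clock: 25.38
eef_pos: [0.4638, 0.3042, 0.0626]
orientation: [[0.498, 0.867, 0.001], [0.867, -0.498, 0.001], [0.001, 0.0, -1.0]]
ft_force: [-0.5, 0.4, 0.7]
finger_gap: 0.751
finger_force: 0.0
```

```bash
python3 - <<'E'
from tile import *
c=eyes.capture("wrist"); o=manip.get_obs(); R=np.array(o["orientation"]); print(o["clock"],o["eef_pos"],np.arctan2(R[1,1],R[0,1]),o["finger_gap"])
tile(c,None)
E
```

```text
25.4333 [0.4641 0.3045 0.0631] -0.5220830137771652 0.7506268896674453
pp 0.56 [317.1, 209.0] [0.4613 0.3066 0.    ]
rg 0.68 [370.2, 0.0, 442.8, 38.8] ((0.5715779066085815, 0.39046892523765564), (0.02000577561557293, 0.043477803468704224), 60.06546401977539)
rg 0.68 [198.9, 271.6, 275.1, 336.0] ((0.37642887234687805, 0.27726542949676514), (0.034982502460479736, 0.07151375710964203), 7.6167402267456055)
rg 0.59 [284.3, 172.1, 351.0, 258.5] ((0.4623223841190338, 0.3068096935749054), (0.0666164830327034, 0.04647762328386307), 60.05039596557617)
```

{"method": "apply_moves", "body": {"rows": [-2, 1.5, -25, 0, 0, 0, 0.5, -2, 1.5, -50, 0, 0, 0, 0.5, -2, 1.5, -65, 0, 0, 0, 0.5, -2, 1.5, -72, 0, 0, 0, 0.5, -2, 1.5, -72, 0, 0, 0, 0.5, -2, 1.5, -72, 0, 0, 0, -1, -2, 1.5, -72, 0, 0, 0, -1, -2, 1.5, -72, 0, 0, 0, -1, -2, 1.5, -72, 0, 0, 0, -1, -2, 1.5, -72, 0, 0, 0, -1]}}

```text
clock: 26.37
eef_pos: [0.4617, 0.3064, -0.0091]
orientation: [[0.499, 0.867, 0.002], [0.867, -0.499, 0.001], [0.002, 0.001, -1.0]]
ft_force: [-1.1, -1.4, 5.8]
finger_gap: 0.527
finger_force: 61.5
```

{"method": "apply_moves", "body": {"rows": [0, 0, 15, 0, 0, 0, -1, 0, 0, 40, 0, 0, 0, -1, 0, 0, 75, 0, 0, 0, -1, 0, 0, 115, 0, 0, 0, -1, 5, -20, 150, 0, 0, 0.06, -1, 10, -50, 170, 0, 0, 0.12, -1, 15, -85, 180, 0, 0, 0.19, -1, 22, -120, 180, 0, 0, 0.25, -1, 28, -155, 180, 0, 0, 0.32, -1, 34, -190, 180, 0, 0, 0.369, -1, 40, -225, 180, 0, 0, 0.369, -1, 45, -255, 180, 0, 0, 0.369, -1]}}

```text
clock: 27.37
eef_pos: [0.5063, 0.0482, 0.1706]
orientation: [[0.153, 0.988, 0.002], [0.988, -0.153, -0.001], [-0.001, 0.002, -1.0]]
ft_force: [1.0, 0.2, -0.4]
finger_gap: 0.52
finger_force: 61.6
```

{"method": "apply_moves", "body": {"rows": [3, -20, 0, 0, 0, 0, -1, 3, -31, 0, 0, 0, 0, -1, 3, -31, 0, 0, 0, 0, -1, 3, -31, 0, 0, 0, 0, -1]}}

```text
clock: 27.7
eef_pos: [0.509, 0.0203, 0.1699]
orientation: [[0.153, 0.988, 0.001], [0.988, -0.153, 0.0], [0.0, 0.001, -1.0]]
ft_force: [-0.6, 1.2, -0.0]
finger_gap: 0.516
finger_force: 61.6
```

```bash
python3 - <<'E'
from tile import *
c=eyes.capture("wrist"); o=manip.get_obs(); R=np.array(o["orientation"]); p=np.array(o["eef_pos"]); print(o["clock"],p,np.arctan2(R[1,1],R[0,1]),o["finger_gap"],o["finger_force"])
for d in finder.regions_of(c,"tile0")[:3]:
    ys,xs=np.nonzero(d["mask"]); W=np.array([((onz(c,(x,y),p[2]+.026)-p)@R)[:2] for x,y in zip(xs,ys)]).astype(np.float32)
    print(round(d["p"],2),d["bbox"],cv2.minAreaRect(W))
for n in("scene","side"):
    cam=eyes.capture(n)
    for k in("pocket0","tile0"):
        for d in finder.pinpoint(cam,k)[:5]: print(n,k,round(d["p"],2),d["pixel"],onz(cam,d["pixel"],.028))
E
```

```text
27.75 [0.5089 0.0211 0.1698] -0.15200092343232724 0.5197023046926489 61.56013369560242
0.58 [270.9, 198.8, 369.6, 323.4] ((0.001554444432258606, -0.0004163570702075958), (0.06627547740936279, 0.0454535149037838), 0.14170315861701965)
scene pocket0 0.91 [313.8, 217.6] [0.5097 0.0198 0.028 ]
scene pocket0 0.9 [285.1, 232.1] [ 0.511  -0.0648  0.028 ]
scene pocket0 0.58 [340.5, 208.9] [0.5238 0.0928 0.028 ]
scene tile0 0.71 [283.2, 230.3] [ 0.5029 -0.0644  0.028 ]
scene tile0 0.66 [443.5, 183.7] [0.6144 0.3868 0.028 ]
scene tile0 0.62 [311.2, 157.1] [0.2671 0.2031 0.028 ]
scene tile0 0.6 [341.4, 169.4] [0.3805 0.2242 0.028 ]
side pocket0 0.87 [339.4, 222.6] [ 0.4987 -0.0531  0.028 ]
side pocket0 0.78 [318.6, 230.3] [0.5136 0.0135 0.028 ]
side pocket0 0.57 [291.7, 243.5] [0.5218 0.1028 0.028 ]
side tile0 0.77 [289.8, 327.6] [0.3329 0.2868 0.028 ]
side tile0 0.76 [338.6, 221.7] [ 0.503  -0.0549  0.028 ]
side tile0 0.73 [162.5, 310.3] [0.5434 0.4326 0.028 ]
side tile0 0.6 [321.6, 181.8] [ 0.6938 -0.1934  0.028 ]
```

{"method": "apply_moves", "body": {"rows": [1.5, -1, -35, 0, 0, 0, -1, 1.5, -1, -70, 0, 0, 0, -1, 1.5, -1, -100, 0, 0, 0, -1, 1.5, -1, -115, 0, 0, 0, -1, 1.5, -1, -115, 0, 0, 0, -1, 1.5, -1, -115, 0, 0, 0, -1]}}

```text
clock: 28.6
eef_pos: [0.5102, 0.0193, 0.054]
orientation: [[0.152, 0.988, -0.001], [0.988, -0.152, 0.001], [0.0, -0.002, -1.0]]
ft_force: [0.1, -0.2, -0.8]
finger_gap: 0.521
finger_force: 61.6
```

{"method": "apply_moves", "body": {"rows": [0, 0.5, -10, 0, 0, 0, -1, 0, 0.5, -18, 0, 0, 0, -1, 0, 0.5, -23, 0, 0, 0, -1, 0, 0.5, -26, 0, 0, 0, -1, 0, 0.5, -28, 0, 0, 0, -1, 0, 0.5, -28, 0, 0, 0, -1]}}

```text
clock: 29.1
eef_pos: [0.5104, 0.0193, 0.026]
orientation: [[0.152, 0.988, -0.0], [0.988, -0.152, 0.0], [-0.0, -0.0, -1.0]]
ft_force: [0.6, 1.1, -1.0]
finger_gap: 0.52
finger_force: 61.6
```

{"method": "apply_moves", "body": {"rows": [0, 0, -1, 0, 0, 0, -1, 0, 0, -1, 0, 0, 0, 0, 0, 0, -1, 0, 0, 0, 0.4, 0, 0, -1, 0, 0, 0, 0.4, 0, 0, 25, 0, 0, 0, 0.4, 0, 0, 45, 0, 0, 0, 0.4, 0, 1, 45, 0, 0, 0, -1, 0, 1, 45, 0, 0, 0, -1, 0, 1, 45, 0, 0, 0, -1, 0, 1, 45, 0, 0, 0, -1, 0, 1, 45, 0, 0, 0, -1, 0, 1, 45, 0, 0, 0, -1]}}

```text
clock: 30.1
eef_pos: [0.5101, 0.0204, 0.0706]
orientation: [[0.152, 0.988, -0.001], [0.988, -0.152, 0.0], [0.0, -0.001, -1.0]]
ft_force: [0.3, 0.8, -0.5]
finger_gap: 0.001
finger_force: 0.0
```

```bash
python3 - <<'E'
from tile import *
c=eyes.capture("side"); o=manip.get_obs(); print(o["clock"],o["eef_pos"],o["finger_gap"])
for d in finder.regions_of(c,"tile0")[:6]:
    ys,xs=np.nonzero(d["mask"]); W=np.array([onz(c,(x,y),.05)[:2] for x,y in zip(xs,ys)]).astype(np.float32)
    print(round(d["p"],2),d["bbox"],cv2.minAreaRect(W))
E
```

```text
30.15 [0.5102 0.0204 0.0707] 0.004647317246818512
0.86 [327.8, 211.0, 356.5, 227.0] ((0.4882407784461975, -0.045299798250198364), (0.06933832913637161, 0.054692599922418594), 77.56822967529297)
0.8 [275.9, 309.8, 305.3, 340.1] ((0.3249194324016571, 0.2929743528366089), (0.04706969112157822, 0.07332367449998856), 33.599090576171875)
0.72 [332.7, 148.2, 343.9, 181.8] ((0.7131518721580505, -0.30027446150779724), (0.035500649362802505, 0.26625847816467285), 39.79806137084961)
0.58 [141.5, 291.2, 181.9, 319.4] ((0.5404049754142761, 0.43335574865341187), (0.056201230734586716, 0.06521405279636383), 5.310855388641357)
```

{"method": "apply_moves", "body": {"rows": [0, 0, -15, 0, 0, 0, -1, 0, 0, -24, 0, 0, 0, -1, 0, 0, -29, 0, 0, 0, -1, 0, 0, -31, 0, 0, 0, -1, 0, 0, -32, 0, 0, 0, -1, 0, 0, -33, 0, 0, 0, -1, 0, 0, -33, 0, 0, 0, -1]}}

```text
clock: 30.78
eef_pos: [0.5107, 0.0202, 0.0386]
orientation: [[0.152, 0.988, 0.0], [0.988, -0.152, -0.0], [-0.0, 0.0, -1.0]]
ft_force: [0.1, -1.9, 3.7]
finger_gap: -0.004
finger_force: 1.4
```

Contact came at the expected height. Pressing.

{"method": "apply_moves", "body": {"rows": [0, 0, -0.5, 0, 0, 0, -1, 0, 0, -1, 0, 0, 0, -1, 0, 0, -1.5, 0, 0, 0, -1, 0, 0, -2, 0, 0, 0, -1, 0, 0, -2.5, 0, 0, 0, -1, 0, 0, -3, 0, 0, 0, -1, 0, 0, -3.5, 0, 0, 0, -1, 0, 0, -4, 0, 0, 0, -1, 0, 0, -4.5, 0, 0, 0, -1, 0, 0, -5, 0, 0, 0, -1, 0, 0, -5.5, 0, 0, 0, -1, 0, 0, -5.5, 0, 0, 0, -1]}}

```text
clock: 31.78
eef_pos: [0.511, 0.0202, 0.0334]
orientation: [[0.153, 0.988, 0.001], [0.988, -0.153, -0.0], [-0.0, 0.001, -1.0]]
ft_force: [-1.6, -2.7, 10.6]
finger_gap: -0.001
finger_force: 4.9
```

{"method": "apply_moves", "body": {"rows": [0, 0, -0.5, 0, 0, 0, -1, 0, 0, -1, 0, 0, 0, -1, 0, 0, -1.5, 0, 0, 0, -1, 0, 0, -1.5, 0, 0, 0, -1]}}

```text
clock: 32.12
eef_pos: [0.5125, 0.02, 0.0331]
orientation: [[0.153, 0.988, 0.004], [0.988, -0.153, -0.001], [-0.0, 0.004, -1.0]]
ft_force: [-1.6, -4.4, 30.5]
finger_gap: -0.002
finger_force: 14.9
```

{"method": "apply_moves", "body": {"rows": [0, 0, 20, 0, 0, 0, -1, 0, 0, 60, 0, 0, 0, -1, -2, 0, 100, 0, 0, 0, -1, -5, -30, 135, 0, 0, 0, -1, -10, -60, 165, 0, 0, 0, 0, -15, -90, 168, 0, 0, 0, 0, -20, -120, 168, 0, 0, 0, 0, -24, -142, 168, 0, 0, 0, 0, -24, -142, 168, 0, 0, 0, 0, -24, -142, 168, 0, 0, 0, 0]}}

```text
clock: 32.95
eef_pos: [0.4862, -0.1227, 0.1994]
orientation: [[0.155, 0.988, 0.0], [0.988, -0.155, -0.0], [-0.0, 0.0, -1.0]]
ft_force: [-1.1, 0.5, -0.4]
finger_gap: 0.503
finger_force: 0.0
```

```bash
python3 - <<'E'
from tile import *
c=eyes.capture("wrist"); o=manip.get_obs(); R=np.array(o["orientation"]); print(o["clock"],o["eef_pos"],np.arctan2(R[1,1],R[0,1]),o["finger_gap"])
for d in finder.pinpoint(c,"carriage_grip")[:2]: print("grip",round(d["p"],2),d["pixel"],onz(c,d["pixel"],.07))
for n,cam in(("w",c),("scene",eyes.capture("scene")),("side",eyes.capture("side"))):
  for d in finder.regions_of(cam,"tile0")[:6]:
    ys,xs=np.nonzero(d["mask"]); W=np.array([onz(cam,(x,y),.044)[:2] for x,y in zip(xs,ys)]).astype(np.float32)
    print(n,round(d["p"],2),d["bbox"],cv2.minAreaRect(W))
  if n!="w":
    for d in finder.pinpoint(cam,"plunger_grip")[:1]: print(onz(cam,d["pixel"],.133))
E
```

```text
33.0 [ 0.4865 -0.1215  0.1994] -0.1536194726118792 0.49952100303675206
grip 0.67 [330.0, 191.3] [ 0.4951 -0.1259  0.07  ]
grip 0.66 [327.4, 122.4] [ 0.5026 -0.0587  0.07  ]
w 0.6 [287.4, 0.5, 367.7, 208.0] ((0.5039974451065063, -0.05135299265384674), (0.2046453207731247, 0.08004076778888702), 81.0539321899414)
w 0.58 [299.9, 0.8, 348.9, 78.5] ((0.5122926831245422, 0.017302297055721283), (0.06480646133422852, 0.046161167323589325), 81.05387115478516)
scene 0.95 [269.0, 218.5, 302.0, 237.3] ((0.50509113073349, -0.060990188270807266), (0.06464274972677231, 0.05574013665318489), 83.87461853027344)
scene 0.68 [338.1, 160.8, 354.4, 178.4] ((0.39427629113197327, 0.22719919681549072), (0.047754257917404175, 0.08638514578342438), 30.64061737060547)
scene 0.63 [298.4, 204.4, 332.4, 225.5] ((0.5154573321342468, 0.016539335250854492), (0.06843806058168411, 0.05712232366204262), 81.95308685302734)
scene 0.43 [428.0, 173.5, 442.3, 190.5] ((0.5978655815124512, 0.36695587635040283), (0.027600007131695747, 0.08572182804346085), 23.47391700744629)
[0.6214 0.156  0.133 ]
side 0.93 [271.6, 307.9, 305.1, 341.5] ((0.32937443256378174, 0.2890043258666992), (0.04908226802945137, 0.07630486786365509), 31.213886260986328)
side 0.78 [324.4, 207.5, 356.1, 227.4] ((0.4977147877216339, -0.05316152051091194), (0.07612545043230057, 0.0571998730301857), 83.29722595214844)
side 0.78 [305.1, 220.3, 332.6, 235.9] ((0.5080536007881165, 0.023042170330882072), (0.0737195834517479, 0.057374436408281326), 80.49705505371094)
side 0.76 [140.4, 292.4, 179.7, 319.3] ((0.5460780262947083, 0.43107524514198303), (0.059611912816762924, 0.06580646336078644), 4.277409076690674)
[0.6277 0.149  0.133 ]
```

{"method": "apply_moves", "body": {"rows": [2, -1, -40, 0, 0, 0, 0, 2, -1, -80, 0, 0, 0, 0, 2, -1, -115, 0, 0, 0, 0, 2, -1, -125, 0, 0, 0, 0, 2, -1, -125, 0, 0, 0, -1, 2, -1, -125, 0, 0, 0, -1, 2, -1, -125, 0, 0, 0, -1, 2, -1, -125, 0, 0, 0, -1, 2, -1, -125, 0, 0, 0, -1]}}

```text
clock: 34.15
eef_pos: [0.4898, -0.1226, 0.0759]
orientation: [[0.152, 0.988, 0.003], [0.988, -0.152, -0.001], [-0.0, 0.003, -1.0]]
ft_force: [2.2, 4.2, 7.7]
finger_gap: 0.127
finger_force: 60.1
```

{"method": "apply_moves", "body": {"rows": [10, -1.5, 0, 0, 0, 0, -1, 20, -3.1, 0, 0, 0, 0, -1, 32, -5, 0, 0, 0, 0, -1, 44, -6.8, 0, 0, 0, 0, -1, 56, -8.7, 0, 0, 0, 0, -1, 68, -10.5, 0, 0, 0, 0, -1, 80, -12.4, 0, 0, 0, 0, -1, 90, -13.9, 0, 0, 0, 0, -1, 95, -14.7, 0, 0, 0, 0, -1, 98, -15.2, 0, 0, 0, 0, -1, 100, -15.5, 0, 0, 0, 0, -1, 100, -15.5, 0, 0, 0, 0, -1]}}

```text
clock: 35.15
eef_pos: [0.5874, -0.1376, 0.0758]
orientation: [[0.152, 0.988, -0.002], [0.988, -0.152, -0.0], [-0.001, -0.002, -1.0]]
ft_force: [-15.2, 5.3, 22.1]
finger_gap: 0.131
finger_force: 62.2
```

{"method": "apply_moves", "body": {"rows": [1.5, -0.2, 0, 0, 0, 0, -1, 3, -0.5, 0, 0, 0, 0, -1, 3, -0.5, 0, 0, 0, 0, -1]}}

```text
clock: 35.4
eef_pos: [0.5877, -0.1378, 0.0756]
orientation: [[0.152, 0.988, -0.007], [0.988, -0.152, -0.001], [-0.002, -0.007, -1.0]]
ft_force: [-34.9, 10.2, 38.0]
finger_gap: 0.134
finger_force: 64.2
```

{"method": "apply_moves", "body": {"rows": [-2, 0, 0, 0, 0, 0, 0, -2, 0, 0, 0, 0, 0, 0, -2, 0, 0, 0, 0, 0, 0, -2, 0, 40, 0, 0, 0, 0, -2, 0, 80, 0, 0, 0, 0, -2, 0, 120, 0, 0, 0, 0, 0, 10, 140, 0, 0, 0.1, 0, 5, 40, 145, 0, 0, 0.22, 0, 10, 75, 145, 0, 0, 0.34, 0, 15, 110, 145, 0, 0, 0.46, 0, 20, 145, 145, 0, 0, 0.58, 0, 25, 180, 145, 0, 0, 0.7, 0]}}

```text
clock: 36.4
eef_pos: [0.6168, 0.0425, 0.2199]
orientation: [[-0.524, 0.852, 0.001], [0.852, 0.524, -0.0], [-0.001, 0.001, -1.0]]
ft_force: [1.1, 0.3, 0.9]
finger_gap: 0.501
finger_force: 0.0
```

{"method": "apply_moves", "body": {"rows": [5, 35, 0, 0, 0, 0.12, 0, 10, 70, 0, 0, 0, 0.24, 0, 15, 105, 0, 0, 0, 0.36, 0, 15, 107, 0, 0, 0, 0.48, 0, 15, 107, 0, 0, 0, 0.575, 0, 15, 107, 0, 0, 0, 0.575, 0, 15, 107, 0, 0, 0, 0.575, 0]}}

```text
clock: 36.98
eef_pos: [0.6317, 0.1479, 0.2192]
orientation: [[-0.899, 0.437, -0.0], [0.437, 0.899, 0.0], [0.0, 0.0, -1.0]]
ft_force: [0.9, -0.3, 0.1]
finger_gap: 0.497
finger_force: 0.0
```

```bash
python3 - <<'E'
from tile import *
c=eyes.capture("wrist"); o=manip.get_obs(); R=np.array(o["orientation"]); print(o["clock"],o["eef_pos"],np.arctan2(R[1,1],R[0,1]),o["finger_gap"])
hsv=cv2.cvtColor(c["frame"],cv2.COLOR_RGB2HSV)
m=cv2.inRange(hsv,(24,150,100),(34,255,255)); n,l,s,ct=cv2.connectedComponentsWithStats(m)
for i in range(1,n):
    if s[i,4]>60: print(s[i],ct[i],onz(c,ct[i],.138))
c=eyes.capture("side")
for k,z in(("carriage_grip",.07),("tile0",.028)):
  for d in finder.pinpoint(c,k)[:5]: print(k,round(d["p"],2),d["pixel"],onz(c,d["pixel"],z))
E
```

```text
37.0333 [0.6317 0.1476 0.2193] 1.1171768891478766 0.49824712809980004
[310 159  17  13 138] [319.2681 164.7609] [0.6021 0.1621 0.138 ]
[ 431  158   79   81 1202] [456.1206 186.0707] [0.6685 0.2573 0.138 ]
[313 231  15  10 121] [320.0909 235.5041] [0.6587 0.1352 0.138 ]
carriage_grip 0.61 [334.4, 187.6] [ 0.5894 -0.1337  0.07  ]
tile0 0.96 [290.7, 326.6] [0.3334 0.284  0.028 ]
tile0 0.78 [164.3, 304.7] [0.5547 0.4229 0.028 ]
tile0 0.59 [316.2, 206.2] [ 0.6016 -0.0704  0.028 ]
tile0 0.55 [297.9, 218.0] [0.5941 0.0109 0.028 ]
```

{"method": "apply_moves", "body": {"rows": [-1, 1, -35, 0, 0, 0.01, 0, -1, 1, -70, 0, 0, 0.01, 0, -1, 1, -90, 0, 0, 0.01, 0, -1, 1, -95, 0, 0, 0.01, 0, -1, 1, -95, 0, 0, 0.01, -1, -1, 1, -95, 0, 0, 0.01, -1, -1, 1, -95, 0, 0, 0.01, -1, -1, 1, -95, 0, 0, 0.01, -1, -1, 1, -95, 0, 0, 0.01, -1]}}

```text
clock: 37.93
eef_pos: [0.6307, 0.1484, 0.126]
orientation: [[-0.905, 0.426, 0.001], [0.426, 0.905, -0.002], [-0.002, -0.001, -1.0]]
ft_force: [-2.9, -3.6, 2.9]
finger_gap: 0.133
finger_force: 59.7
```

{"method": "apply_moves", "body": {"rows": [0, 0, 4, 0, 0, 0, -1, 0, 0, 8, 0, 0, 0, -1, 0, 0, 12, 0, 0, 0, -1, 0, 0, 12, 0, 0, 0, -1]}}

```text
clock: 38.27
eef_pos: [0.6304, 0.1485, 0.1371]
orientation: [[-0.905, 0.426, -0.0], [0.426, 0.905, -0.001], [-0.0, -0.001, -1.0]]
ft_force: [-1.6, -5.6, -13.5]
finger_gap: 0.131
finger_force: 58.5
```

{"method": "apply_moves", "body": {"rows": [0, 0, 0, 0, 0, -0.12, -1, 0, 0, 0, 0, 0, -0.24, -1, 0, 0, 0, 0, 0, -0.36, -1, 0, 0, 0, 0, 0, -0.48, -1, 0, 0, 0, 0, 0, -0.6, -1, 0, 0, 0, 0, 0, -0.72, -1, 0, 0, 0, 0, 0, -0.84, -1, 0, 0, 0, 0, 0, -0.96, -1, 0, 0, 0, 0, 0, -1.08, -1, 0, 0, 0, 0, 0, -1.2, -1, 0, 0, 0, 0, 0, -1.282, -1, 0, 0, 0, 0, 0, -1.282, -1]}}

```text
clock: 39.27
eef_pos: [0.6309, 0.1488, 0.1367]
orientation: [[0.156, 0.988, 0.001], [0.988, -0.156, -0.001], [-0.0, 0.001, -1.0]]
ft_force: [2.1, -6.2, -14.3]
finger_gap: 0.13
finger_force: 58.6
```

{"method": "apply_moves", "body": {"rows": [0, 0, -6, 0, 0, 0, -1, 0, 0, -12, 0, 0, 0, -1, 0, 0, -18, 0, 0, 0, -1, 0, 0, -22, 0, 0, 0, -1, 0, 0, -22, 0, 0, 0, -1]}}

```text
clock: 39.68
eef_pos: [0.6309, 0.1488, 0.1143]
orientation: [[0.15, 0.989, 0.001], [0.989, -0.15, -0.0], [-0.0, 0.001, -1.0]]
ft_force: [1.8, -5.8, -7.3]
finger_gap: 0.132
finger_force: 59.5
```

{"method": "apply_moves", "body": {"rows": [0, 0, -1, 0, 0, 0, 0, 0, 0, -1, 0, 0, 0, 0.2, 0, 0, -1, 0, 0, 0, 0.2, 0, 0, -1, 0, 0, 0, 0.2, 0, 0, 30, 0, 0, 0, 0.2, 0, 0, 70, 0, 0, 0, 0.2, 0, 0, 95, 0, 0, 0, 0.2, 0, 0, 95, 0, 0, 0, 0.2, 0, 0, 95, 0, 0, 0, 0.2]}}

```text
clock: 40.43
eef_pos: [0.6313, 0.15, 0.2114]
orientation: [[0.149, 0.989, 0.004], [0.989, -0.149, 0.001], [0.001, 0.003, -1.0]]
ft_force: [-0.4, -0.2, 0.3]
finger_gap: 0.596
finger_force: 0.0
```

```bash
python3 - <<'E'
from tile import *
c=eyes.capture("wrist"); o=manip.get_obs(); print(o["clock"],o["eef_pos"],o["ft_force"],o["finger_gap"])
hsv=cv2.cvtColor(c["frame"],cv2.COLOR_RGB2HSV)
m=cv2.inRange(hsv,(24,150,100),(34,255,255)); n,l,s,ct=cv2.connectedComponentsWithStats(m)
P=[]
for i in range(1,n):
    if s[i,4]>60: print(s[i],ct[i],[onz(c,ct[i],z) for z in(.126,.138)])
for n in("side","scene"):
  c=eyes.capture(n)
  for k,z in(("carriage_grip",.07),("tile0",.028),("plunger_grip",.121),("glue_tub",0),("figurine",0)):
    for d in finder.pinpoint(c,k)[:4]:
      if d["p"]>.4: print(n,k,round(d["p"],2),d["pixel"],onz(c,d["pixel"],z))
E
```

```text
40.4833 [0.6306 0.1495 0.2099] [ 0.7612 -0.645  -1.2013] 0.6022936332558506
[ 338    0   89   82 1032] [365.2006  54.8217] [array([0.6821, 0.2597, 0.126 ]), array([0.68  , 0.2577, 0.138 ])]
[311 163  18  13  98] [319.4184 168.1327] [array([0.6348, 0.1795, 0.126 ]), array([0.6351, 0.1815, 0.138 ])]
[313 233  15  10 111] [319.8649 237.5856] [array([0.6257, 0.1173, 0.126 ]), array([0.6265, 0.1224, 0.138 ])]
side carriage_grip 0.87 [337.9, 188.6] [ 0.5782 -0.1364  0.07  ]
side tile0 0.71 [311.9, 207.2] [ 0.6065 -0.0575  0.028 ]
side tile0 0.7 [298.8, 213.6] [ 0.6085 -0.0066  0.028 ]
side tile0 0.69 [290.7, 329.5] [0.3284 0.2887 0.028 ]
side tile0 0.59 [162.7, 308.4] [0.5477 0.4299 0.028 ]
side plunger_grip 0.59 [248.0, 201.0] [0.6331 0.144  0.121 ]
side glue_tub 0.6 [187.5, 248.6] [0.7199 0.2784 0.    ]
side figurine 0.83 [333.4, 175.7] [ 0.7317 -0.2968  0.    ]
scene carriage_grip 0.74 [275.5, 247.8] [ 0.5833 -0.1364  0.07  ]
scene tile0 0.74 [335.1, 241.5] [0.6082 0.0015 0.028 ]
scene tile0 0.61 [306.6, 258.8] [ 0.6121 -0.081   0.028 ]
scene tile0 0.6 [343.9, 170.2] [0.3884 0.2267 0.028 ]
scene tile0 0.41 [441.3, 183.5] [0.61   0.3831 0.028 ]
scene plunger_grip 0.57 [392.1, 185.9] [0.6264 0.1535 0.121 ]
scene glue_tub 0.6 [447.1, 225.4] [0.7129 0.2747 0.    ]
scene figurine 0.73 [247.7, 354.8] [ 0.7116 -0.2852  0.    ]
scene figurine 0.66 [305.2, 255.8] [ 0.5782 -0.0596  0.    ]
```

```bash
python3 -c "
from bench import manip; print(manip.hand_in())"
```

```text
the job is handed in; nothing more can be done
None
```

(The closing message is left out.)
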